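# Load, pin and start the module tester

### The arm

A 6-joint arm with a two-finger parallel gripper is mounted at the origin on a cart in front of the work surface, level with it; the furniture and walls round the work are solid. World frame = base frame: x ahead of the robot, y to its left, z up, the work surface at z = 0. Lengths are in mm, angles in rad, forces in N, time in s.
With the tool pointing down it reaches from about 300 to 950 mm from the base axis. Payload 3.1 kg.
Tool frame: the origin (TCP) lies midway between the tips of the shut fingers; the grasp point (between the pads) lies 19 mm behind it; z points along the fingers, y is the line along which they close (so a half turn about z gives the same grasp; the last joint's range is limited). The gripper opens to 85 mm and grips with 20 to 120 N. Pads are 22 mm wide; open, the fingers measure 114 mm over their backs; the gripper's body (76 mm by 85 mm) begins 54 mm behind the grasp point. The pads swing forward as they close: fully open they stand 13 mm farther back than shut.
Start: joints at [-1.279, 0.308, 1.634, -0, 1.2, -0.07], TCP at [221.198, -584.554, 231.272] pointing down, gripper open.
Joint ranges: [-3.06, 3.06], [-0.79, 1.96], [0.05, 2.63], [-1.19, 4.34], [0.05, 2.64], [-2.94, 2.94]. Speed limits (rad/s): [2.79, 2.79, 3.14, 3.14, 3.14, 3.14].

### API

Orientations are given as [roll, pitch, yaw] about the fixed x, y, z axes, in that order (R = Rz(yaw) Ry(pitch) Rx(roll)).
In Python, from rig import telemetry, cams, job gives the robot as it stands. The module is installed in compiled form; this text tells all that it offers.
- The arm moves only by the shell command python3 -m handwheel 'ROWS' [FORCE]. ROWS is JSON, one flat list of numbers, 7 for each row, row after row: the shift along the tool's x, y, z in cm, then the turn, a rotation vector about the tool's x, y, z in rad, then the finger opening in cm, from 0 to 8.54. A call has 1 to 12 rows; each row is the pose to reach, as a shift and turn from the pose commanded when the call began, along the tool's axes at that moment; what a row does not reach only later rows make up. A row lasts 1/8 s, in which the tool goes at most 62.5 mm and 10.7 degrees, less where a joint would pass 70% of its speed; a pose out of reach is approached as far as the arm can. A call with a gripper value outside its range is refused whole. The fingers move at their own pace and stop on an object; FORCE is the grip in N (left out, the last holds). Time passes only in rows, so rows that repeat a pose let the fingers close. It gives the time, the measured TCP pose, the force, the opening and the grip force at its end, in the units of the state.
- telemetry.get_state(): the state, without advancing time (a new reading comes with each control period).
- cams.capture(name): name is "scene" or "side" or "wrist"; returns a dict with "image" (480x640x3 uint8, red, green, blue), "intrinsics" (3x3 intrinsics, pixels), "D" ([k1, k2, p1, p2, k3] as OpenCV has them; the pictures are not rectified), "world_to_cam" (4x4, takes a point from world to camera coordinates). Camera axes: x right, y down, z forward; pixel columns grow to the right and rows downward; lengths in mm; the calibration is good to about 2 mm. A picture is of the moment at which its call begins. There is no depth.
- job.close_job(): hands the job in; it is judged then, once.
The state is a dict: "time_s": time; "joint_pos": joint angles; "joint_vel": joint speeds; "joint_efforts": joint torques, N m; "eef_pos": TCP position; "ee_rot": TCP orientation; "force": force on the tool from outside, world axes, zero at the start; "torque": the same for the moment, N m; "grip_width": opening from 0.0 (shut) to 1.0 (fully open); "grasp_force": force on a finger pad.
Only numpy, scipy, OpenCV 4.12 (cv2) and the standard library are available. Lean on these libraries where they do the work, as an engineer would, in place of code of your own. Each camera call takes 0.05 s, during which the arm holds its last target. There are 200 camera calls.

### The job

Load every power module lying on the desk into the tester, any nest: slide its contact tongue fully home in the edge connector so that its hole lies over the hole in the deck, and push one of the red locating pins through both until its grip sits down on the module's plate. When all modules are pinned, press the keys fully down one at a time, letting each come up before the next: blue (power), yellow (clear), then green (start). Leave the loupe, tape and memory stick where they are.

Things in the scene. Friction and masses are not known exactly. Their poses are not given: they have to be found in the camera images.
- tester: The module tester, fixed to the desk: blue housing, flat aluminium deck, 146 (x) x 240 (y) x 45 mm high. Origin: centre of its underside; its -x edge is the front. At the back three black edge connectors, a bushed locating hole in front of each; along the front edge three parking holes with the pins (tester x = -53, y = +95, +50, +5 mm) and a black panel with three square keys.
- key_blue (a joint): travel of the blue key, m: 0 up, 0.005 fully down. It springs back up when let go; starts to move at about 1.2 N, fully down at 4 N.
- key_yellow (a joint): the same for the yellow key
- key_green (a joint): the same for the green key
- nest_1 (a point): centre of the mouth of the left locating hole (9.8 mm wide, 26 mm deep), level with the deck; axes as the tester's. Its edge connector is a slot open to the front, from 74 to 82 mm behind this point (+x; end wall at 82), 43 mm wide, 8.5 mm high from the deck up, under a 6 mm hood. A module fully home has its hole over this one, its heatsink 40 mm behind.
- nest_2 (a point): centre of the mouth of the middle locating hole (9.8 mm wide, 26 mm deep), level with the deck; axes as the tester's. Its edge connector is a slot open to the front, from 74 to 82 mm behind this point (+x; end wall at 82), 43 mm wide, 8.5 mm high from the deck up, under a 6 mm hood. A module fully home has its hole over this one.
- nest_3 (a point): centre of the mouth of the right locating hole (9.8 mm wide, 26 mm deep), level with the deck; axes as the tester's. Its edge connector is a slot open to the front, from 74 to 82 mm behind this point (+x; end wall at 82), 43 mm wide, 8.5 mm high from the deck up, under a 6 mm hood. A module fully home has its hole over this one.
- key_blue_top (a point): centre of the top of the blue key, an 18 mm square cap standing 12 mm above the deck when up; keys are 32 mm apart, in the row blue, yellow, green from left to right (tester y = -35, -67, -99 mm)
- key_yellow_top (a point): centre of the top of the yellow key, an 18 mm square cap standing 12 mm above the deck when up; keys are 32 mm apart, in the row blue, yellow, green from left to right (tester y = -35, -67, -99 mm)
- key_green_top (a point): centre of the top of the green key, an 18 mm square cap standing 12 mm above the deck when up; keys are 32 mm apart, in the row blue, yellow, green from left to right (tester y = -35, -67, -99 mm)
- module_a_grip (a point): centre of the finned heatsink (40 x 40 mm, 20 mm high; grip it across the outer fins, facing +y and -y) on a power module. Modules are alike; one may be absent. Plate 50 mm wide, 6 mm thick, with a board on it; tongue at the +x end, 10 mm long, 38 mm wide, 6 mm thick, its tip 42 mm ahead of this point; plate's -x edge 50 mm behind. This point is 17.6 mm above the underside. About 0.16 kg.
- module_a_hole (a point): centre of that module's tooling hole (9.8 mm, right through), at the upper face of its 6 mm plate, 40 mm behind the heatsink's centre; axes as the module's: z up, x from hole to tongue
- module_b_grip (a point): centre of the finned heatsink (40 x 40 mm, 20 mm high; grip it across the outer fins, facing +y and -y) on a power module. Modules are alike; one may be absent. Plate 50 mm wide, 6 mm thick, with a board on it; tongue at the +x end, 10 mm long, 38 mm wide, 6 mm thick, its tip 42 mm ahead of this point; plate's -x edge 50 mm behind. This point is 17.6 mm above the underside. About 0.16 kg.
- module_b_hole (a point): centre of that module's tooling hole (9.8 mm, right through), at the upper face of its 6 mm plate, 40 mm behind the heatsink's centre; axes as the module's: z up, x from hole to tongue
- module_c_grip (a point): centre of the finned heatsink (40 x 40 mm, 20 mm high; grip it across the outer fins, facing +y and -y) on a power module. Modules are alike; one may be absent. Plate 50 mm wide, 6 mm thick, with a board on it; tongue at the +x end, 10 mm long, 38 mm wide, 6 mm thick, its tip 42 mm ahead of this point; plate's -x edge 50 mm behind. This point is 17.6 mm above the underside. About 0.16 kg.
- module_c_hole (a point): centre of that module's tooling hole (9.8 mm, right through), at the upper face of its 6 mm plate, 40 mm behind the heatsink's centre; axes as the module's: z up, x from hole to tongue
- pin_1_head (a point): centre of the red grip (16 mm across, 24 mm high) of a locating pin, z up along the pin; pins are alike and start upright in the parking holes, shank down. Below the grip a steel shank 8 mm across, 24 mm long, the last 6 mm tapered. Grip underside 12 mm, shank end 36 mm below this point. About 0.05 kg.
- pin_2_head (a point): centre of the red grip (16 mm across, 24 mm high) of a locating pin, z up along the pin; pins are alike and start upright in the parking holes, shank down. Below the grip a steel shank 8 mm across, 24 mm long, the last 6 mm tapered. Grip underside 12 mm, shank end 36 mm below this point. About 0.05 kg.
- pin_3_head (a point): centre of the red grip (16 mm across, 24 mm high) of a locating pin, z up along the pin; pins are alike and start upright in the parking holes, shank down. Below the grip a steel shank 8 mm across, 24 mm long, the last 6 mm tapered. Grip underside 12 mm, shank end 36 mm below this point. About 0.05 kg.
- loupe: bystander, not part of the job: black eyepiece loupe, 38 mm across, 36 mm high; origin at the centre of its underside
- kapton_roll: bystander, not part of the job: roll of amber tape, 49 mm across, 12 mm high; origin at the centre of its underside
- usb_stick: bystander, not part of the job: blue memory stick, 18 x 52 x 8 mm; origin at the centre of its underside

How it is judged:
By the outcome, as a careful person would: the job done as asked, in the order asked, and still so for the second after the job is handed in, with the robot touching nothing.
Of module_a, module_b, module_c only 2 to 3 are there at a start; the rules pass over those that are not, and their reading is None.
At some moment in a run one of module_a, module_b, module_c may be knocked a few centimetres aside while the robot is not near it.
It also fails if it takes over 210 s, if anything falls off the work surface, if the arm or the gripper's body presses on something with over 40 N, if the wrist force passes 120 N, or if a joint passes its speed limit or range.

## Working session

There is one attempt and no reset: what is moved stays moved. The work goes in short steps, Python scripts to look and compute and a shell command to move; the robot and the scene stay as the last step left them, time stands still between calls to the robot, and variables do not carry over. Pictures are saved under pics/ and viewed, at most 18 in all, crops included, and the job is handed in when it is done.

```bash
mkdir -p pics; cat > h.py <<'E'
import numpy as np, cv2
from rig import telemetry, cams, job
from scipy.spatial.transform import Rotation as R
def cap(n):
    c=cams.capture(n); return c
def save(c,f): cv2.imwrite('pics/'+f,c['image'][:,:,::-1])
def ray(c,px,z):
    K=np.array(c['intrinsics'],float);D=np.array(c['D'],float);T=np.array(c['world_to_cam'],float)
    u=cv2.undistortPoints(np.array(px,float).reshape(-1,1,2),K,D).reshape(-1,2)
    d=np.c_[u,np.ones(len(u))]@T[:3,:3]; o=-T[:3,:3].T@T[:3,3]
    return o+d*((z-o[2])/d[:,2])[:,None]
def proj(c,P):
    T=np.array(c['world_to_cam'],float)
    return cv2.projectPoints(np.array(P,float).reshape(-1,1,3),cv2.Rodrigues(T[:3,:3])[0],T[:3,3],np.array(c['intrinsics'],float),np.array(c['D'],float))[0].reshape(-1,2)
def st():
    s=telemetry.get_state()
    print('t',round(s['time_s'],2),'p',np.round(s['eef_pos'],1),'r',np.round(s['ee_rot'],3),'F',np.round(s['force'],1),'w',round(s['grip_width'],3),'g',round(s['grasp_force'],1)); return s
def shift(tgt):
    "world target TCP -> tool-axis shift in cm"
    s=telemetry.get_state(); Rm=R.from_euler('xyz',s['ee_rot']).as_matrix()
    return np.round(Rm.T@(np.array(tgt)-s['eef_pos'])/10,2)
E
python3 - <<'E'
from h import *
s=st()
for n in('scene','side','wrist'):
    c=cap(n);save(c,n+'0.png');print(n,np.round(np.array(c['world_to_cam']),2).tolist(),np.array(c['intrinsics']).round(0).tolist())
E
```

```text
t 0.0 p [ 221.  -583.8  230. ] r [-3.139 -0.     0.362] F [-0.9  0.7 -0.6] w 0.999 g 0.0
scene [[0.87, -0.5, -0.02, -548.72], [-0.29, -0.47, -0.84, 136.54], [0.41, 0.73, -0.55, 1176.06], [0.0, 0.0, 0.0, 1.0]] [[553.0, 0.0, 329.0], [0.0, 553.0, 235.0], [0.0, 0.0, 1.0]]
side [[-0.98, -0.19, 0.01, 491.56], [-0.11, 0.53, -0.84, 210.28], [0.16, -0.83, -0.54, 672.65], [0.0, 0.0, 0.0, 1.0]] [[465.0, 0.0, 312.0], [0.0, 465.0, 245.0], [0.0, 0.0, 1.0]]
wrist [[0.35, -0.94, -0.0, -623.71], [-0.89, -0.34, 0.32, -41.82], [-0.3, -0.11, -0.95, 380.21], [0.0, 0.0, 0.0, 1.0]] [[374.0, 0.0, 313.0], [0.0, 374.0, 241.0], [0.0, 0.0, 1.0]]
```

View pics/scene0.png

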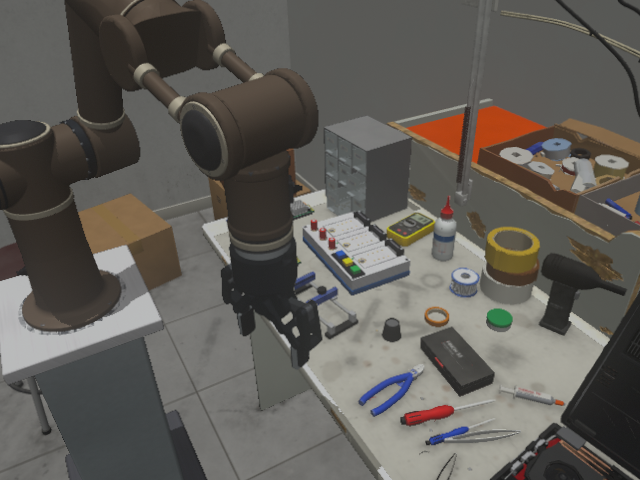

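View pics/side0.png

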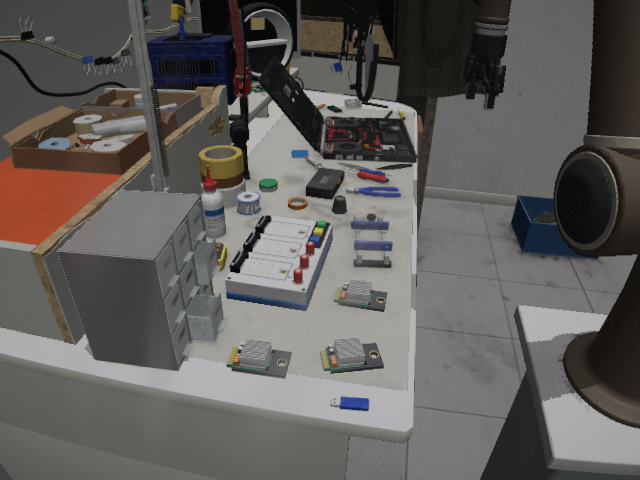

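The side view shows three modules: hole/heatsink near (378,300)/(355,292), (373,356)/(348,350), (283,363)/(256,353). It also shows the tester with its pins near (298,277), (304,260) and (310,248), and the keys near (318,235). I'll zoom in.

```bash
python3 - <<'E'
from h import *
c=cap('side')
im=c['image'][205:385,215:405]
im=cv2.resize(im,None,fx=3.15,fy=3.15,interpolation=cv2.INTER_CUBIC)
cv2.imwrite('pics/sz.png',im[:,:,::-1])
# red pin heads, keys
h=cv2.cvtColor(c['image'],cv2.COLOR_RGB2HSV)
red=(((h[...,0]<8)|(h[...,0]>172))&(h[...,1]>140)&(h[...,2]>60)).astype(np.uint8)
n,l,s,ce=cv2.connectedComponentsWithStats(red)
for i in range(1,n):
    if s[i,4]>40 and 280<ce[i][0]<330 and 200<ce[i][1]<300: print(s[i],ce[i],ray(c,[ce[i]],57+0)[0].round(1))
print(ray(c,[(380,299),(373,356),(283,363)],6).round(0))
E
```

```text
[306 242   8  12  67] [309.58208955 248.07462687] [ 542.1 -180.1   57. ]
[301 256   7  12  68] [303.83823529 261.83823529] [ 543.2 -133.3   57. ]
[294 269   8  14  71] [297.14084507 275.76056338] [545.8 -89.6  57. ]
[[ 401. -119.    6.]
 [ 401.   23.    6.]
 [ 533.   65.    6.]]
```

View pics/sz.png

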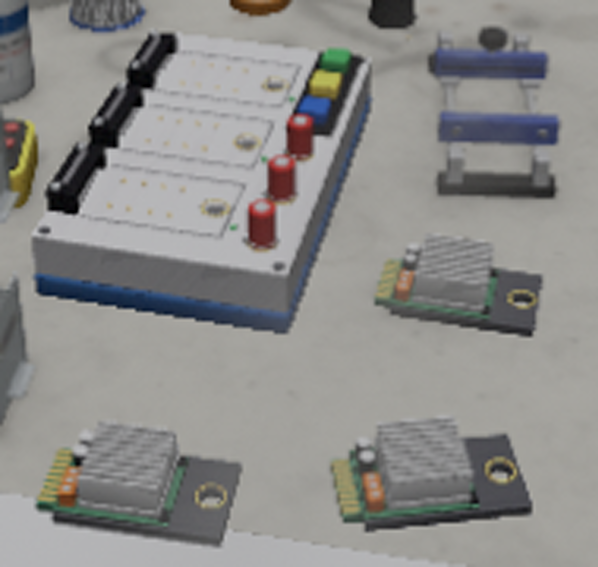

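The crop shows (zoomed px):
- Nest holes at (215,208), (246,142), (274,83).
- Module holes at (521,298), (500,471), (211,496).
- Heatsink tops near (455,255), (423,445), (130,450).

Next I'll convert these to world positions.

```bash
python3 - <<'E'
from h import *
c=cap('side')
z=lambda p:[(x/3.15+215-.34,y/3.15+205-.34) for x,y in p]
H=ray(c,z([(215,208),(246,142),(274,83)]),45);print('nests',H.round(1).tolist(),np.linalg.norm(np.diff(H,axis=0),axis=1))
print('keys',ray(c,z([(316,103),(325,77),(336,54)]),57).round(1).tolist())
print('deck corners',ray(c,z([(288,276),(36,232),(370,62)]),45).round(1).tolist())
h=ray(c,z([(521,298),(500,471),(211,496)]),6);print('mod holes',h.round(1).tolist())
# heatsink top corners
for i,q in enumerate(([(426,236),(492,239),(490,285),(414,277)],[(380,424),(460,418),(470,475),(379,480)],[(103,424),(177,430),(165,486),(80,472)])):
    P=ray(c,z(q),27.6);m=P.mean(0);d=m-h[i];print('hs',P[:,:2].round(0).tolist(),m.round(1),'dist',np.hypot(*d[:2]).round(1),'yaw',np.arctan2(d[1],d[0]).round(3), shift([*m[:2],150]))
E
```

```text
nests [[577.7, -115.0, 45.0], [576.1, -185.7, 45.0], [574.2, -257.7, 45.0]] [70.64581359 72.03239206]
keys [[539.4, -220.0, 57.0], [539.7, -252.2, 57.0], [538.0, -282.9, 57.0]]
deck corners [[524.4, -62.8, 45.0], [669.8, -71.8, 45.0], [517.4, -297.8, 45.0]]
mod holes [[400.4, -118.4, 6.0], [400.4, 19.1, 6.0], [535.9, 63.8, 6.0]]
hs [[458.0, -137.0], [421.0, -142.0], [418.0, -99.0], [460.0, -98.0]] [ 439.4 -118.9   27.6] dist 39.0 yaw -0.015 [ 36.88 -35.77   8.11]
hs [[461.0, 20.0], [423.0, 8.0], [414.0, 46.0], [456.0, 57.0]] [438.5  33.   27.6] dist 40.6 yaw 0.35 [ 42.18 -50.02   8.13]
hs [[594.0, 48.0], [557.0, 45.0], [553.0, 82.0], [594.0, 82.0]] [574.5  64.1  27.6] dist 38.6 yaw 0.009 [ 56.   -48.11   8.13]
```

Estimates are consistent: nest pitch about 72 mm, hole-to-grip about 40 mm, tester yaw about −0.027. I'll go above the nearest module first.

```bash
python3 -m handwheel '[36.9,-35.8,8,0,0,0.37,6.5,36.9,-35.8,8,0,0,0.37,6.5,36.9,-35.8,8,0,0,0.37,6.5,36.9,-35.8,8,0,0,0.37,6.5,36.9,-35.8,8,0,0,0.37,6.5,36.9,-35.8,8,0,0,0.37,6.5,36.9,-35.8,8,0,0,0.37,6.5,36.9,-35.8,8,0,0,0.37,6.5,36.9,-35.8,8,0,0,0.37,6.5,36.9,-35.8,8,0,0,0.37,6.5,36.9,-35.8,8,0,0,0.37,6.5,36.9,-35.8,8,0,0,0.37,6.5]' 40; python3 - <<'E'
from h import *
s=st();c=cap('wrist');save(c,'w1.png')
T=np.array(c['world_to_cam']);print((-T[:3,:3].T@T[:3,3]).round(1))
print(proj(c,[[439.4,-118.9,27.6],[400.4,-118.4,6]]).round(0))
E
```

```text
time_s: 1.75
eef_pos: [439.4, -120.2, 151.5]
ee_rot: [3.141, -0.0, -0.01]
force: [0.2, 0.5, -0.5]
grip_width: 0.761
grasp_force: 0.0
t 1.75 p [ 439.4 -120.2  151.5] r [ 3.141 -0.    -0.01 ] F [ 0.2  0.5 -0.5] w 0.761 g 0.0
[ 522.2 -120.9  293.7]
[[312. 232.]
 [312. 269.]]
```

View pics/w1.png

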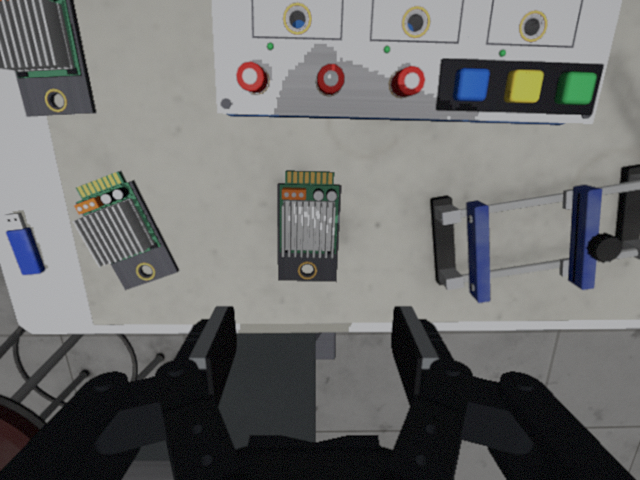

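The wrist view shows all three modules. The near one has its hole at (307,270) and tongue at (310,178). Pins are at (251,77), (330,78), (408,81), nest holes at (297,18), (415,21), (533,26), and keys at (472,85), (525,86), (577,88). I'll measure the gold rings and tongues by colour.

```bash
cat >> h.py <<'E'
def gold(c,lo=40):
    "gold blobs: list of (area,cx,cy,w,h), enclosing rect centre"
    h=cv2.cvtColor(c['image'],cv2.COLOR_RGB2HSV)
    m=((h[...,0]>17)&(h[...,0]<34)&(h[...,1]>75)&(h[...,2]>70)).astype(np.uint8)
    m=cv2.morphologyEx(m,cv2.MORPH_CLOSE,np.ones((5,5)))
    n,l,s,ce=cv2.connectedComponentsWithStats(m)
    return [(int(s[i,4]),s[i,0]+(s[i,2]-1)/2,s[i,1]+(s[i,3]-1)/2,int(s[i,2]),int(s[i,3]),*ce[i].round(1)) for i in range(1,n) if s[i,4]>lo]
E
python3 - <<'E'
from h import *
c=cap('wrist')
for g in gold(c):
    z=45 if g[2]<50 and g[1]>250 else 6
    print(g,ray(c,[(g[5],g[6])],z)[0].round(1))
E
```

```text
(194, np.float64(296.5), np.float64(18.0), 28, 31, np.float64(296.7), np.float64(17.8)) [ 576.2 -111.8   45. ]
(184, np.float64(415.5), np.float64(21.5), 28, 32, np.float64(415.9), np.float64(21.5)) [ 573.7 -181.8   45. ]
(181, np.float64(532.5), np.float64(26.0), 28, 31, np.float64(533.1), np.float64(25.6)) [ 571.4 -251.7   45. ]
(1100, np.float64(524.5), np.float64(85.5), 38, 34, np.float64(524.9), np.float64(85.5)) [ 540.8 -272.7    6. ]
(185, np.float64(55.5), np.float64(100.0), 22, 23, np.float64(55.3), np.float64(100.0)) [534.7  66.2   6. ]
(526, np.float64(309.0), np.float64(177.0), 45, 13, np.float64(309.2), np.float64(177.2)) [ 476.4 -117.3    6. ]
(457, np.float64(99.0), np.float64(186.5), 43, 28, np.float64(97.7), np.float64(185.6)) [471.9  47.    6. ]
(129, np.float64(145.0), np.float64(271.5), 19, 18, np.float64(144.9), np.float64(271.3)) [399.4  21.3   6. ]
(123, np.float64(307.0), np.float64(270.5), 19, 18, np.float64(307.1), np.float64(270.5)) [ 398.8 -114.5    6. ]
```

Module A is at grip (438.8,−116.0) with yaw −0.036, and its hole-to-tongue span of 77.6 mm matches the spec. Descend and grip.

```bash
python3 -m handwheel '[0,-0.42,5,0,0,0.026,6.5,0,-0.42,10,0,0,0.026,6.5,0,-0.42,12.5,0,0,0.026,6.5,0,-0.42,13.6,0,0,0.026,6.5,0,-0.42,14.35,0,0,0.026,6.5,0,-0.42,14.35,0,0,0.026,3,0,-0.42,14.35,0,0,0.026,3,0,-0.42,14.35,0,0,0.026,3,0,-0.42,14.35,0,0,0.026,3,0,-0.42,14.35,0,0,0.026,3,0,-0.42,14.35,0,0,0.026,3]' 40; python3 - <<'E'
from h import *
s=st();c=cap('wrist');save(c,'w2.png');print(gold(c))
E
```

```text
time_s: 3.22
eef_pos: [440.7, -115.3, 8.8]
ee_rot: [3.141, -0.002, -0.034]
force: [-1.0, -0.4, 6.8]
grip_width: 0.449
grasp_force: 43.0
t 3.23 p [ 440.7 -115.3    8.8] r [ 3.141e+00 -2.000e-03 -3.400e-02] F [-1.  -0.4  6.8] w 0.449 g 43.0
[(298, np.float64(518.5), np.float64(41.5), 30, 68, np.float64(511.4), np.float64(47.5)), (134, np.float64(205.0), np.float64(47.5), 25, 52, np.float64(209.8), np.float64(52.3)), (1692, np.float64(313.5), np.float64(235.0), 86, 21, np.float64(313.6), np.float64(235.4)), (56, np.float64(313.5), np.float64(380.0), 20, 5, np.float64(313.8), np.float64(379.5)), (293, np.float64(34.0), np.float64(397.0), 33, 27, np.float64(33.8), np.float64(397.2)), (189, np.float64(313.5), np.float64(394.0), 34, 21, np.float64(313.9), np.float64(396.5))]
```

View pics/w2.png

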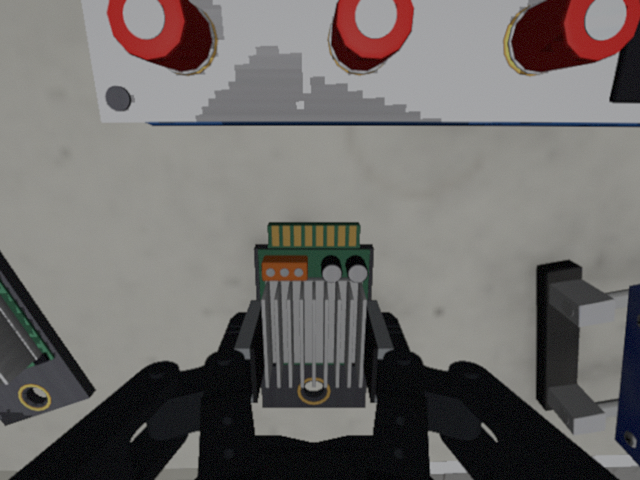

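The module is gripped squarely, with its hole visible at (314,391) and tongue at (314,235). Lift and go back from nest 3 for a combined look.

```bash
python3 -m handwheel '[0,0,-3,0,0,0,3,0,0,-6,0,0,0,3,0,0,-9.5,0,0,0,3,3,5,-9.5,0,0,0,3,6,10,-9.5,0,0,0,3,8,13.2,-9.5,0,0,0,3,8,13.2,-9.5,0,0,0,3,8,13.2,-9.5,0,0,0,3]'; cat >> h.py <<'E'
def ring(c,g):
    "ellipse-ish centre of bounding box"
    return (g[1],g[2])
E
python3 - <<'E'
from h import *
s=st();c=cap('wrist');save(c,'w3.png')
b=s['eef_pos'][2]
for g in gold(c): 
    P=ray(c,[(g[1],g[2])],45)[0]; Q=ray(c,[(g[1],g[2])],b-3)[0]
    print(g[0],g[1:5],g[5:],'deck',P[:2].round(1),'held',Q[:2].round(1))
E
```

```text
time_s: 4.28
eef_pos: [513.6, -248.5, 101.7]
ee_rot: [-3.14, 0.003, -0.034]
force: [-0.7, 0.9, -1.6]
grip_width: 0.456
grasp_force: 42.0
t 4.28 p [ 513.6 -248.5  101.7] r [-3.14e+00  3.00e-03 -3.40e-02] F [-0.7  0.9 -1.6] w 0.456 g 42.0
209 (np.float64(183.0), np.float64(164.5), 31, 32) (np.float64(183.2), np.float64(164.0)) deck [ 573.7 -181.9] held [ 579.9 -200.7]
241 (np.float64(316.0), np.float64(164.0), 31, 33) (np.float64(316.1), np.float64(163.4)) deck [ 571.5 -251.7] held [ 578.3 -251.7]
209 (np.float64(52.0), np.float64(165.0), 31, 31) (np.float64(52.1), np.float64(164.9)) deck [ 576.1 -112.1] held [ 581.7 -149.8]
66 (np.float64(26.0), np.float64(225.0), 21, 25) (np.float64(30.3), np.float64(222.3)) deck [543.8 -88.7] held [ 558.1 -132.7]
59 (np.float64(106.0), np.float64(224.0), 19, 25) (np.float64(109.3), np.float64(221.3)) deck [ 542.8 -134.1] held [ 557.4 -165.8]
41 (np.float64(186.0), np.float64(221.0), 19, 19) (np.float64(188.1), np.float64(217.9)) deck [ 542.9 -179. ] held [ 557.5 -198.6]
2147 (np.float64(313.5), np.float64(229.0), 86, 33) (np.float64(313.1), np.float64(232.1)) deck [ 535.9 -249.2] held [ 552.4 -249.8]
59 (np.float64(313.5), np.float64(379.5), 20, 6) (np.float64(313.6), np.float64(379.3)) deck [ 434.7 -245.7] held [ 478.5 -247.3]
193 (np.float64(313.5), np.float64(394.0), 34, 21) (np.float64(313.4), np.float64(396.3)) deck [ 423.1 -245.3] held [ 470.1 -247. ]
```

View pics/w3.png

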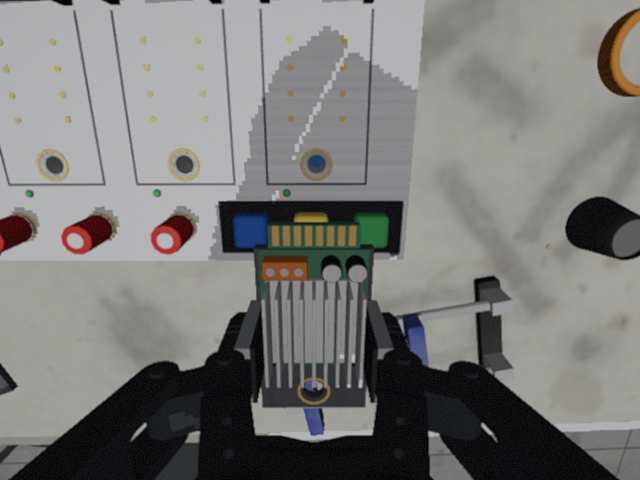

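Held hole is at (314,390.5) px, nest 3 hole at (316,164), and yaw matches the tester's. The needed shift is about (98.8,−4.6) mm. I'll move to 11 mm short of home and descend close to the deck.

```bash
python3 -m handwheel '[4,0.12,0,0,0,0,3,8,0.12,0,0,0,0,3,8.8,0.12,0,0,0,0,3,8.8,0.12,1.5,0,0,0,3,8.8,0.12,3,0,0,0,3,8.8,0.12,3,0,0,0,3,8.8,0.12,3,0,0,0,3]'; python3 - <<'E'
from h import *
Z=[];s=st()
for i in range(4):
    c=cap('wrist' if i else 'side'); 
    if i==0: save(c,'s4.png'); k=c
    s=telemetry.get_state();Z.append([*s['eef_pos'],s['force'][2]])
print(np.round(Z,1).tolist())
save(c,'w4.png')
im=cv2.resize(k['image'][190:300,215:345],None,fx=4,fy=4,interpolation=cv2.INTER_CUBIC)
w=c['image'][0:440]; o=np.zeros((440,520+280,3),np.uint8);o[:,:520]=im;o[:,520:]=cv2.resize(w[:,100:],(280,228)).repeat(1,0)[:228].copy().__class__ is None or 0
o[:228,520:]=cv2.resize(w[:,100:],(280,228))
cv2.imwrite('pics/m4.png',o[:,:,::-1])
E
```

```text
time_s: 5.2
eef_pos: [602.1, -253.8, 72.3]
ee_rot: [-3.141, 0.001, -0.035]
force: [0.1, -0.7, -1.5]
grip_width: 0.456
grasp_force: 42.0
t 5.2 p [ 602.1 -253.8   72.3] r [-3.141e+00  1.000e-03 -3.500e-02] F [ 0.1 -0.7 -1.5] w 0.456 g 42.0
[[602.8, -254.1, 73.0, -1.3], [603.1, -254.2, 73.3, -1.5], [603.3, -254.2, 73.5, -1.3], [603.3, -254.2, 73.5, -1.4]]
```

View pics/w4.png

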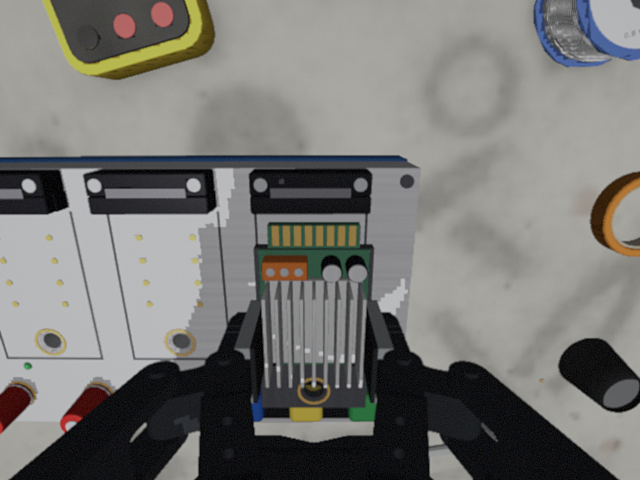

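Hood centre is at column 310.5 and the module at 313.5, so I'll shift about 1 mm left and 2 mm further back, then descend to about 1 mm above the deck.

```bash
python3 -m handwheel '[-0.2,-0.09,0,0,0,0,3,-0.2,-0.09,0.8,0,0,0,3,-0.2,-0.09,1.5,0,0,0,3,-0.2,-0.09,1.85,0,0,0,3,-0.2,-0.09,1.85,0,0,0,3,-0.2,-0.09,1.85,0,0,0,3,-0.2,-0.09,1.85,0,0,0,3]'; python3 - <<'E'
from h import *
c=cap('wrist');s=st();save(c,'w5.png')
for g in gold(c):
    if g[2]>215 and abs(g[1]-313)<30: print(g[1:5],ray(c,[(g[1],g[2])],s['eef_pos'][2]-2.8)[0][:2].round(1))
print(ray(c,[(313.6,390.5)],51)[0].round(1))
im=c['image'];v=im[160:260,230:400];cv2.imwrite('pics/w5c.png',cv2.resize(v,None,fx=4,fy=4)[:,:,::-1])
E
```

```text
time_s: 6.28
eef_pos: [600.9, -252.7, 54.9]
ee_rot: [-3.141, 0.001, -0.034]
force: [-0.8, 1.7, 4.4]
grip_width: 0.45
grasp_force: 42.9
t 6.33 p [ 600.9 -252.7   54.9] r [-3.141e+00  1.000e-03 -3.400e-02] F [-2.   0.4  5. ] w 0.455 g 42.9
(np.float64(314.0), np.float64(235.0), 85, 21) [ 637.2 -254.1]
(np.float64(313.5), np.float64(381.5), 20, 6) [ 564.9 -251.4]
(np.float64(309.5), np.float64(414.0), 42, 57) [ 545.7 -248.8]
[ 558.7 -251.2   51. ]
```

View pics/w5c.png

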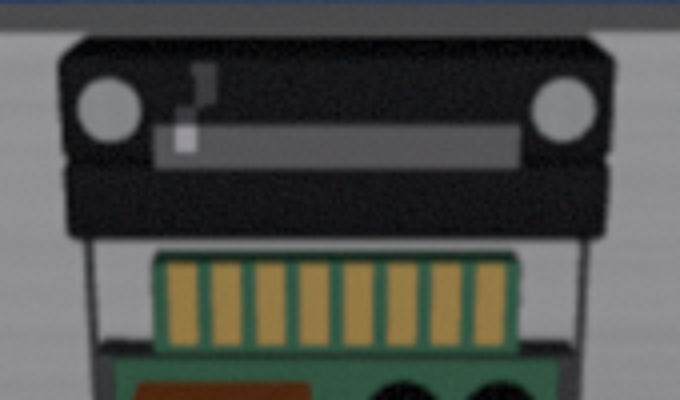

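The tongue is centred on the slot, with 12.8 mm to go, and it is lightly touching the deck. Slide in.

```bash
python3 -m handwheel '[0,0,-0.05,0,0,0,3,0.4,0,-0.05,0,0,0,3,0.8,0,-0.05,0,0,0,3,1.1,0,-0.05,0,0,0,3,1.25,0,-0.05,0,0,0,3,1.35,0,-0.05,0,0,0,3,1.35,0,-0.05,0,0,0,3,1.35,0,-0.05,0,0,0,3]'; python3 - <<'E'
from h import *
c=cap('wrist');s=st();save(c,'w6.png')
print(ray(c,[(313.6,390.5)],51)[0].round(1),[(g[1:5]) for g in gold(c) if g[2]>200])
E
```

```text
time_s: 7.32
eef_pos: [613.1, -253.3, 54.5]
ee_rot: [-3.141, 0.003, -0.034]
force: [-4.0, -0.5, 3.5]
grip_width: 0.453
grasp_force: 42.7
t 7.38 p [ 613.1 -253.3   54.5] r [-3.141e+00  3.000e-03 -3.400e-02] F [-4.8 -0.8  3.7] w 0.448 g 42.7
[ 571.2 -251.9   51. ] [(np.float64(32.0), np.float64(380.0), 33, 27), (np.float64(313.5), np.float64(380.5), 20, 6), (np.float64(313.5), np.float64(395.0), 34, 21), (np.float64(8.5), np.float64(430.5), 18, 20), (np.float64(307.5), np.float64(434.0), 36, 17)]
```

```bash
python3 -m handwheel '[0.1,0,0,0,0,0,3,0.2,0,0,0,0,0,3,0.2,0,0,0,0,0,3,0.2,0,0,0,0,0,3]'; python3 - <<'E'
from h import *
c=cap('wrist');s=st()
print(ray(c,[(313.6,390.5)],51)[0].round(1),[(g[1:5]) for g in gold(c) if g[2]>200])
E
```

```text
time_s: 7.88
eef_pos: [613.2, -253.3, 54.6]
ee_rot: [-3.141, 0.007, -0.034]
force: [-9.4, -2.1, 7.0]
grip_width: 0.454
grasp_force: 43.1
t 7.92 p [ 613.2 -253.3   54.5] r [-3.141  0.007 -0.034] F [-10.   -0.8   6.8] w 0.452 g 43.1
[ 571.  -251.9   51. ] [(np.float64(33.0), np.float64(379.0), 33, 27), (np.float64(313.0), np.float64(380.5), 19, 6), (np.float64(313.5), np.float64(395.0), 34, 21), (np.float64(9.0), np.float64(429.5), 19, 20), (np.float64(307.5), np.float64(434.0), 36, 17)]
```

It is home: position has stopped at nest x ≈ 571 while the force rises. Release, lift, and go above the nearest pin (543,−179).

```bash
python3 -m handwheel '[0,0,0,0,0,0,5.5,0,0,0,0,0,0,5.5,0,0,0,0,0,0,5.5,0,0,-3,0,0,0,5.5,0,0,-7,0,0,0,5.5,-4,-4,-7,0,0,0,5.5,-7.3,-7.2,-7,0,0,0,3.6,-7.3,-7.2,-7,0,0,0,3.6,-7.3,-7.2,-7,0,0,0,3.6,-7.3,-7.2,-7,0,0,0,3.6]'; python3 - <<'E'
from h import *
c=cap('wrist');s=st();save(c,'w7.png')
for g in gold(c): print(g[:5],ray(c,[(g[1],g[2])],45)[0].round(1),ray(c,[(g[1],g[2])],51)[0].round(1))
h=cv2.cvtColor(c['image'],cv2.COLOR_RGB2HSV)
m=(((h[...,0]<8)|(h[...,0]>172))&(h[...,1]>140)&(h[...,2]>140)).astype(np.uint8)
n,l,t,ce=cv2.connectedComponentsWithStats(m)
for i in range(1,n):
    if t[i,4]>150: q=(t[i,0]+t[i,2]/2,t[i,1]+t[i,3]/2);print(t[i],ray(c,[q],69)[0].round(1))
E
```

```text
time_s: 9.18
eef_pos: [547.6, -179.9, 125.4]
ee_rot: [3.141, -0.002, -0.035]
force: [0.3, -0.8, -0.7]
grip_width: 0.421
grasp_force: 0.0
t 9.22 p [ 547.4 -179.9  125.2] r [ 3.141e+00 -2.000e-03 -3.500e-02] F [-0.2 -0.1  0. ] w 0.418 g 0.0
(180, np.float64(445.5), np.float64(81.0), 64, 3) [ 645.6 -256.1   45. ] [ 645.2 -254.2   51. ]
(169, np.float64(315.0), np.float64(212.0), 27, 27) [ 573.8 -181.8   45. ] [ 575.3 -181.8   51. ]
(141, np.float64(201.0), np.float64(212.5), 27, 26) [ 575.9 -112.    45. ] [ 577.4 -113.9   51. ]
(229, np.float64(432.0), np.float64(214.5), 27, 26) [ 569.7 -253.6   45. ] [ 571.4 -251.6   51. ]
(913, np.float64(423.5), np.float64(268.0), 32, 31) [ 534.3 -250.4   45. ] [ 536.9 -248.6   51. ]
(371, np.float64(38.0), np.float64(331.0), 39, 21) [496.3  12.   45. ] [499.9   6.8  51. ]
(121, np.float64(89.0), np.float64(403.5), 19, 16) [433.6  -9.2  45. ] [438.9 -13.8  51. ]
[141 268  25  22 259] [543.2 -86.7  69. ]
```

View pics/w7.png

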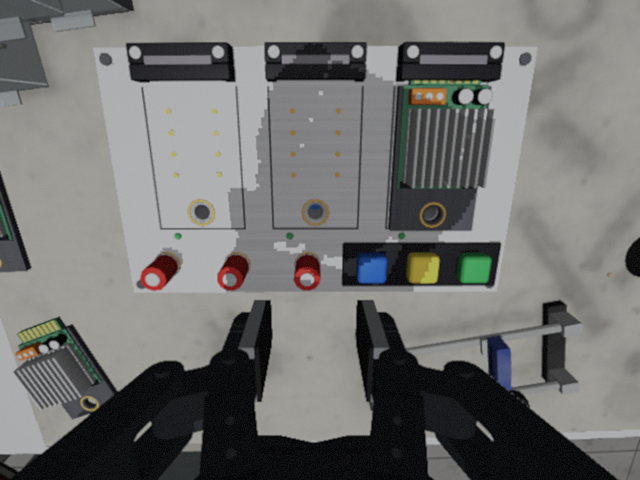

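Module hole coincides with nest 3 at (571.4,−251.6). The pin 3 head top is near (307,282) px. Computing the move.

```bash
python3 - <<'E'
from h import *
c=cap('wrist');s=st();h=cv2.cvtColor(c['image'],cv2.COLOR_RGB2HSV)
print(s['joint_vel'])
m=(((h[...,0]<8)|(h[...,0]>172))&(h[...,1]>110)&(h[...,2]>40)).astype(np.uint8)
n,l,t,ce=cv2.connectedComponentsWithStats(m)
for i in range(1,n):
    if t[i,4]>150: q=(ce[i]);print(t[i],q,ray(c,[q],57)[0].round(1))
P=ray(c,[(307,281.5)],69)[0];print(P,shift([P[0],P[1],49]))
print('tcp px',proj(c,[s['eef_pos']]),'below',proj(c,[[*s['eef_pos'][:2],69]]))
E
```

```text
t 9.28 p [ 547.1 -179.8  125. ] r [ 3.141e+00 -1.000e-03 -3.500e-02] F [0.2 0.1 0.6] w 0.422 g 0.0
[ 0.00051818 -0.00073548  0.00749798  0.00069119  0.00122708  0.00134809]
[140 255  37  35 688] [159.81976744 270.92877907] [543.  -85.8  57. ]
[218 255  30  35 608] [233.66282895 270.54769737] [ 541.7 -131.    57. ]
[294 255  26  35 573] [307.04712042 270.54275742] [ 540.1 -175.7   57. ]
[ 538.33952715 -175.81279321   69.        ] [-0.9  -0.37  7.6 ]
tcp px [[313.38372724 317.45014277]] below [[313.30965265 267.35514829]]
```

```bash
python3 -m handwheel '[-0.75,-0.37,0,0,0,0,3.6,-0.75,-0.37,3,0,0,0,3.6,-0.75,-0.37,6,0,0,0,3.6,-0.75,-0.37,7,0,0,0,3.6,-0.75,-0.37,7.6,0,0,0,3.6,-0.75,-0.37,7.6,0,0,0,1,-0.75,-0.37,7.6,0,0,0,1,-0.75,-0.37,7.6,0,0,0,1,-0.75,-0.37,7.6,0,0,0,1,-0.75,-0.37,7.6,0,0,0,1]' 40; python3 - <<'E'
from h import *
c=cap('wrist');s=st();save(c,'w8.png')
cv2.imwrite('pics/w8c.png',c['image'][150:450,160:480,::-1])
E
```

```text
time_s: 10.52
eef_pos: [539.2, -175.2, 49.5]
ee_rot: [3.141, -0.001, -0.034]
force: [-0.5, -0.4, 2.3]
grip_width: 0.166
grasp_force: 39.1
t 10.57 p [ 539.2 -175.2   49.5] r [ 3.141e+00 -1.000e-03 -3.400e-02] F [ 0.2 -0.4  3.2] w 0.168 g 39.2
```

View pics/w8c.png

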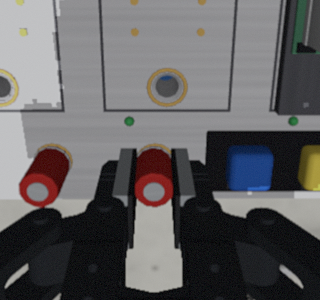

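The pin is held at (313,340) full px. Lift it straight out and measure its offset from the TCP.

```bash
python3 -m handwheel '[0,0,-1.5,0,0,0,1,0,0,-3,0,0,0,1,0,0,-4,0,0,0,1,0,0,-5,0,0,0,1,0,0,-5,0,0,0,1,0,0,-5,0,0,0,1]'; python3 - <<'E'
from h import *
c=cap('wrist');s=st();save(c,'w9.png')
h=cv2.cvtColor(c['image'],cv2.COLOR_RGB2HSV)
m=(((h[...,0]<8)|(h[...,0]>172))&(h[...,1]>110)&(h[...,2]>40)).astype(np.uint8)
n,l,t,ce=cv2.connectedComponentsWithStats(m)
for i in range(1,n):
    if t[i,4]>150: print(t[i],ce[i],ray(c,[ce[i]],s['eef_pos'][2]+7.5)[0].round(1))
P=s['eef_pos'];print(proj(c,[P+[0,0,19.5],P+[0,0,-4.5]]))
for g in gold(c): print(g[:5],ray(c,[(g[1],g[2])],51)[0].round(1))
v=c['image'][230:470,200:430];cv2.imwrite('pics/w9c.png',cv2.resize(v,None,fx=2,fy=2)[:,:,::-1])
E
```

```text
time_s: 11.32
eef_pos: [538.3, -174.8, 98.5]
ee_rot: [-3.141, 0.001, -0.034]
force: [-0.3, -0.0, -1.3]
grip_width: 0.169
grasp_force: 39.4
t 11.38 p [ 538.1 -174.7   98.3] r [-3.141e+00  1.000e-03 -3.400e-02] F [ 0.5 -0.7 -0.9] w 0.167 g 39.4
[124 256  44  41 938] [147.19616205 274.38059701] [ 563.7 -110.1  105.8]
[213 256  35  41 824] [231.36650485 274.20024272] [ 562.7 -143.3  105.8]
[ 294  299   40   58 1546] [313.42302717 324.93725744] [ 538.8 -174.7  105.8]
[[313.47333883 343.28826237]
 [313.47063455 311.8859478 ]]
(403, np.float64(478.5), np.float64(56.0), 74, 9) [ 644.1 -254.4   51. ]
(193, np.float64(194.0), np.float64(206.5), 31, 30) [ 577.8 -114.    51. ]
(217, np.float64(324.0), np.float64(207.0), 31, 31) [ 575.2 -181.4   51. ]
(299, np.float64(459.0), np.float64(209.5), 31, 30) [ 571.5 -251.8   51. ]
(50, np.float64(160.0), np.float64(261.5), 21, 20) [547.8 -91.1  51. ]
(43, np.float64(239.0), np.float64(259.0), 23, 15) [ 547.8 -134.5   51. ]
(192, np.float64(315.0), np.float64(265.0), 29, 27) [ 542.8 -175.7   51. ]
(1221, np.float64(447.5), np.float64(271.0), 38, 35) [ 536.8 -248.6   51. ]
(428, np.float64(19.0), np.float64(339.0), 39, 23) [501.2   1.8  51. ]
(130, np.float64(74.5), np.float64(417.0), 20, 17) [442.1 -17.2  51. ]
```

View pics/w9c.png

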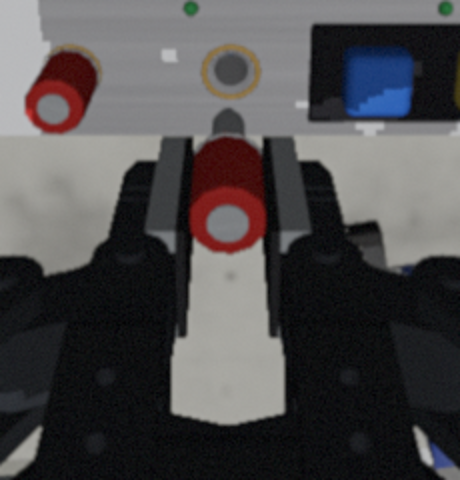

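The pin is centred on the TCP. Parking-hole to nest-3 delta is about (30.3,−76.1), consistent with the tester geometry. Go above the module hole with the shank tip just above the plate.

```bash
python3 -m handwheel '[1,3,0,0,0,0,1,2,6,0,0,0,0,1,3.4,7.55,0,0,0,0,1,3.4,7.55,0,0,0,0,1,3.4,7.55,0.6,0,0,0,1,3.4,7.55,1.2,0,0,0,1,3.4,7.55,1.2,0,0,0,1,3.4,7.55,1.2,0,0,0,1,3.4,7.55,1.2,0,0,0,1]'; python3 - <<'E'
from h import *
c=cap('wrist');s=st();save(c,'w10.png')
for g in gold(c): 
    if 230<g[2]<400 and abs(g[1]-313)<40: print(g,ray(c,[(g[1],g[2])],51)[0].round(1))
v=c['image'][220:370,240:390];cv2.imwrite('pics/w10c.png',cv2.resize(v,None,fx=4,fy=4)[:,:,::-1])
E
```

```text
time_s: 12.5
eef_pos: [570.2, -251.5, 87.1]
ee_rot: [3.141, -0.0, -0.034]
force: [1.3, -0.6, 0.2]
grip_width: 0.173
grasp_force: 39.4
t 12.55 p [ 570.3 -251.6   87.1] r [ 3.141e+00 -1.000e-03 -3.400e-02] F [-0.1  0.3 -0.8] w 0.163 g 39.4
(224, np.float64(314.0), np.float64(278.0), 31, 27, np.float64(314.8), np.float64(276.3)) [ 572.3 -251.8   51. ]
```

View pics/w10c.png

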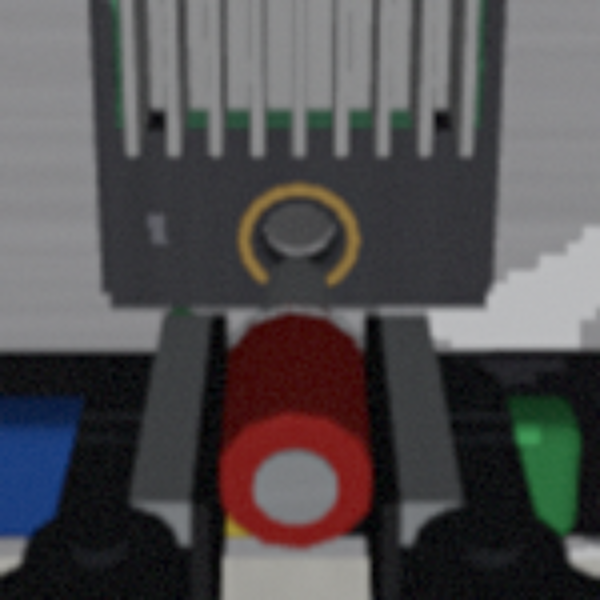

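```bash
python3 - <<'E'
from h import *
c=cap('wrist');s=st();P=s['eef_pos']
print('tip',proj(c,[P+[0,0,-28.5]]),'head',proj(c,[P+[0,0,19.5]]))
print(ray(c,[(314.9,279.7)],51))
# fit ellipse on gold ring
h=cv2.cvtColor(c['image'],cv2.COLOR_RGB2HSV)
m=((h[...,0]>15)&(h[...,0]<34)&(h[...,1]>90)&(h[...,2]>90)); ys,xs=np.nonzero(m); k=(abs(xs-314)<20)&(ys>262)&(ys<296)
e=cv2.fitEllipse(np.c_[xs,ys][k].astype(np.float32));print(e,ray(c,[e[0]],51))
v=c['image'][260:310,290:340];cv2.imwrite('pics/w10d.png',cv2.resize(v,None,fx=10,fy=10,interpolation=cv2.INTER_CUBIC)[:,:,::-1])
E
```

```text
t 12.6 p [ 570.3 -251.6   87.1] r [ 3.141e+00 -1.000e-03 -3.400e-02] F [-0.3 -0.6 -0.9] w 0.172 g 39.4
tip [[313.603726   288.01384672]] head [[313.71727932 343.25230447]]
[[ 571.33103026 -252.32112196   51.        ]]
((314.099609375, 279.4593200683594), (25.421247482299805, 27.59266471862793), 89.9153060913086) [[ 571.48250716 -251.90882346   51.        ]]
```

View pics/w10d.png

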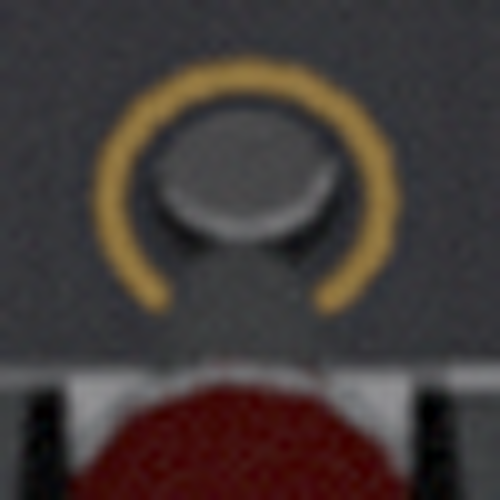

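The tip (≈314,286.5) sits over the ring (centre 314,279.5, accounting for 7.6 mm height) to within about 0.5 mm. Descend partway and check force.

```bash
python3 -m handwheel '[0,0,0.4,0,0,0,1,0,0,0.8,0,0,0,1,0,0,1.1,0,0,0,1,0,0,1.4,0,0,0,1,0,0,1.6,0,0,0,1,0,0,1.6,0,0,0,1,0,0,1.6,0,0,0,1]'
```

```text
time_s: 13.48
eef_pos: [570.1, -251.6, 70.8]
ee_rot: [3.142, -0.0, -0.034]
force: [0.6, -0.0, -1.7]
grip_width: 0.168
grasp_force: 39.4
```

Went in freely with no force. Continue down to seating.

```bash
python3 -m handwheel '[0,0,0.4,0,0,0,1,0,0,0.8,0,0,0,1,0,0,1.1,0,0,0,1,0,0,1.4,0,0,0,1,0,0,1.55,0,0,0,1,0,0,1.6,0,0,0,1,0,0,1.6,0,0,0,1,0,0,1.6,0,0,0,1]'
```

```text
time_s: 14.48
eef_pos: [569.9, -251.5, 55.5]
ee_rot: [-3.141, 0.0, -0.034]
force: [-2.1, 1.3, 5.2]
grip_width: 0.167
grasp_force: 40.1
```

Seated (5 N at the expected height). Release, rise, and go above the module at (437,35).

```bash
python3 -m handwheel '[0,0,0,0,0,0,3,0,0,0,0,0,0,3,0,0,-4,0,0,0,3,0,0,-9.5,0,0,0,6.5,-6,-9,-9.5,0,0,-0.1,6.5,-14.2,-28.1,-9.5,0,0,-0.375,6.5,-14.2,-28.1,-9.5,0,0,-0.375,6.5,-14.2,-28.1,-9.5,0,0,-0.375,6.5,-14.2,-28.1,-9.5,0,0,-0.375,6.5,-14.2,-28.1,-9.5,0,0,-0.375,6.5,-14.2,-28.1,-9.5,0,0,-0.375,6.5]'; cat >> h.py <<'E'
def mods(c,z=6):
    "pair rings and tongues lying at height z; print hole, yaw, grip, moves"
    G=gold(c);s=telemetry.get_state()
    rings=[g for g in G if 60<g[0]<450 and .75<g[3]/g[4]<1.34]; ton=[g for g in G if g[0]>150]
    for r in rings:
        H=ray(c,[(r[1],r[2])],z)[0]
        for t in ton:
            Tn=ray(c,[(t[5],t[6])],z)[0]; d=Tn-H; L=np.hypot(*d[:2])
            if 71<L<84:
                u=d/L; g=H+40*u; yaw=np.arctan2(d[1],d[0])
                print('px',r[1:3],t[5:],'hole',H.round(1),'L',L.round(1),'yaw',yaw.round(3),'grip',g.round(1),'shift',shift([g[0],g[1],9]),'turn',(s['ee_rot'][2]-yaw).round(3))
E
python3 - <<'E'
from h import *
c=cap('wrist');st();save(c,'w11.png');mods(c)
E
```

```text
time_s: 15.85
eef_pos: [438.3, 34.2, 150.0]
ee_rot: [3.141, -0.001, 0.342]
force: [-0.0, -0.3, 0.5]
grip_width: 0.758
grasp_force: 0.0
t 15.9 p [438.7  33.6 150.1] r [ 3.141e+00 -1.000e-03  3.410e-01] F [-0.3  0.  -0.4] w 0.754 g 0.0
px (np.float64(312.0), np.float64(271.5)) (np.float64(313.9), np.float64(178.5)) hole [399.5  21.6   6. ] L 77.2 yaw 0.322 grip [437.4  34.3   6. ] shift [-0.11 -0.12 14.11] turn 0.018
```

```bash
python3 -m handwheel '[-0.1,-0.1,5,0,0,0.018,6.5,-0.1,-0.1,10,0,0,0.018,6.5,-0.1,-0.1,12.5,0,0,0.018,6.5,-0.1,-0.1,13.6,0,0,0.018,6.5,-0.1,-0.1,14.05,0,0,0.018,6.5,-0.1,-0.1,14.05,0,0,0.018,3,-0.1,-0.1,14.05,0,0,0.018,3,-0.1,-0.1,14.05,0,0,0.018,3,-0.1,-0.1,14.05,0,0,0.018,3,-0.1,-0.1,14.05,0,0,0.018,3,-0.1,-0.1,14.05,0,0,0.018,3]'; python3 - <<'E'
from h import *
c=cap('wrist');s=st();save(c,'w12.png');print([g[:5] for g in gold(c)])
E
```

```text
time_s: 17.27
eef_pos: [437.9, 34.6, 10.4]
ee_rot: [3.14, -0.003, 0.323]
force: [0.4, -1.7, 6.4]
grip_width: 0.452
grasp_force: 42.8
t 17.32 p [437.9  34.6  10.4] r [ 3.14e+00 -3.00e-03  3.23e-01] F [-1.6 -1.   6.6] w 0.453 g 42.8
[(633, np.float64(315.5), np.float64(58.0), 44, 49), (1702, np.float64(313.0), np.float64(232.0), 85, 21), (55, np.float64(314.0), np.float64(376.0), 19, 5), (187, np.float64(314.0), np.float64(390.0), 33, 21)]
```

Same grasp as before. Lift, turn and carry to a spot above nest 2, 12 mm short of home.

```bash
python3 -m handwheel '[0,0,-3,0,0,0,3,0,0,-6,0,0,0,3,0,0,-9.5,0,0,0,3,2,5,-9.5,0,0,0.1,3,4,10,-9.5,0,0,0.2,3,6,15,-9.5,0,0,0.3,3,8,21,-9.5,0,0,0.357,3,8.77,25.83,-9.5,0,0,0.357,3,8.77,25.83,-9.5,0,0,0.357,3,8.77,25.83,-7,0,0,0.357,3,8.77,25.83,-7,0,0,0.357,3,8.77,25.83,-7,0,0,0.357,3]'; python3 - <<'E'
from h import *
c=cap('wrist');s=st();save(c,'w13.png');print([g[:5] for g in gold(c) if g[2]>200])
v=c['image'][150:270,220:410];cv2.imwrite('pics/w13c.png',cv2.resize(v,None,fx=4,fy=4)[:,:,::-1])
# hood silver label centre + hood dark extents near row 190
h=cv2.cvtColor(c['image'],cv2.COLOR_RGB2GRAY)
for r in(175,185,195,205): x=np.nonzero(h[r,230:400]<60)[0]+230; print(r,x.min(),x.max(),(x.min()+x.max())/2)
print('x602 cols', shift([603.0,-182.55,85]))
E
```

```text
time_s: 18.82
eef_pos: [600.9, -181.4, 79.2]
ee_rot: [-3.141, 0.001, -0.033]
force: [-0.0, 0.4, -1.1]
grip_width: 0.45
grasp_force: 41.8
t 18.88 p [ 601.6 -181.7   79.9] r [ 3.142 -0.    -0.033] F [ 0.4 -0.3 -2. ] w 0.452 g 41.8
[(1693, np.float64(313.0), np.float64(231.5), 85, 22), (152, np.float64(187.5), np.float64(328.5), 30, 26), (45, np.float64(451.5), np.float64(324.0), 20, 5), (293, np.float64(314.0), np.float64(386.5), 33, 28)]
175 258 375 316.5
185 259 375 317.0
195 259 374 316.5Traceback (most recent call last):
  File "<stdin>", line 6, in <module>
    return umr_minimum(a, axis, None, out, keepdims, initial, where)
ValueError: zero-size array to reduction operation minimum which has no identity
```

```bash
python3 -m handwheel '[0,0.04,0.8,0,0,0,3,0,0.04,1.6,0,0,0,3,0,0.04,2.3,0,0,0,3,0,0.04,2.3,0,0,0,3,0,0.04,2.3,0,0,0,3,0,0.04,2.3,0,0,0,3]'; python3 - <<'E'
from h import *
c=cap('wrist');s=st();save(c,'w14.png')
h=cv2.cvtColor(c['image'],cv2.COLOR_RGB2GRAY)
for r in range(160,225,6):
    x=np.nonzero(h[r,230:400]<60)[0]+230
    if len(x)>40: print(r,x.min(),x.max(),(x.min()+x.max())/2)
print([g[:5] for g in gold(c) if g[2]>200 and abs(g[1]-313)<50])
print('hole',ray(c,[(314,386.5)],s['eef_pos'][2]-4.4).round(1))
E
```

```text
time_s: 19.62
eef_pos: [601.9, -182.9, 56.7]
ee_rot: [3.142, -0.001, -0.034]
force: [-1.0, 0.9, 4.1]
grip_width: 0.454
grasp_force: 43.0
t 19.68 p [ 601.8 -182.9   56.7] r [ 3.142e+00 -1.000e-03 -3.400e-02] F [0.2 1.6 4.8] w 0.452 g 43.0
166 250 376 313.0
172 245 381 313.0
178 245 381 313.0
184 246 381 313.5
196 247 379 313.0
202 247 379 313.0
208 247 379 313.0
214 249 376 312.5
220 270 357 313.5
[(1744, np.float64(313.5), np.float64(232.0), 84, 21), (69, np.float64(314.0), np.float64(377.5), 19, 6), (340, np.float64(309.0), np.float64(402.5), 43, 42)]
hole [[ 561.6 -181.7   52.3]]
```

Centred exactly (both at column 313) and touching the deck. Slide 12.2 mm plus a firm push.

```bash
python3 -m handwheel '[0,0,-0.05,0,0,0,3,0.4,0,-0.05,0,0,0,3,0.8,0,-0.05,0,0,0,3,1.1,0,-0.05,0,0,0,3,1.25,0,-0.05,0,0,0,3,1.35,0,-0.05,0,0,0,3,1.5,0,-0.05,0,0,0,3,1.6,0,-0.05,0,0,0,3,1.6,0,-0.05,0,0,0,3,1.6,0,-0.05,0,0,0,3]'; python3 - <<'E'
from h import *
c=cap('wrist');s=st()
print('hole',ray(c,[(314,386.5)],51).round(1),[g[:5] for g in gold(c) if g[2]>200 and abs(g[1]-313)<50])
E
```

```text
time_s: 20.92
eef_pos: [614.6, -183.1, 56.2]
ee_rot: [-3.141, 0.007, -0.034]
force: [-7.1, 0.2, 3.5]
grip_width: 0.452
grasp_force: 42.8
t 20.98 p [ 614.6 -183.1   56.2] r [-3.141  0.007 -0.034] F [-7.1 -0.2  2. ] w 0.454 g 42.8
hole [[ 573.4 -181.9   51. ]] [(66, np.float64(314.0), np.float64(376.5), 19, 6), (204, np.float64(313.5), np.float64(391.0), 34, 21), (161, np.float64(304.0), np.float64(430.0), 31, 25)]
```

Home. Release, rise, go above pin 2.

```bash
python3 -m handwheel '[-0.2,0,0,0,0,0,5.5,-0.2,0,0,0,0,0,5.5,-0.2,0,0,0,0,0,5.5,-0.2,0,-3,0,0,0,5.5,-0.2,0,-7,0,0,0,5.5,-4,-3,-7,0,0,0,5.5,-7.9,-5,-7,0,0,0,3.6,-7.9,-5,-7,0,0,0,3.6,-7.9,-5,-7,0,0,0,3.6,-7.9,-5,-7,0,0,0,3.6]'; cat >> h.py <<'E'
def reds(c,z):
    h=cv2.cvtColor(c['image'],cv2.COLOR_RGB2HSV)
    m=(((h[...,0]<8)|(h[...,0]>172))&(h[...,1]>110)&(h[...,2]>40)).astype(np.uint8)
    n,l,t,ce=cv2.connectedComponentsWithStats(m)
    for i in range(1,n):
        if t[i,4]>200: P=ray(c,[ce[i]],z)[0];print('red',t[i],ce[i].round(1),P.round(1))
E
python3 - <<'E'
from h import *
c=cap('wrist');s=st();save(c,'w15.png');reds(c,57);print('go',shift([540.5,-130.4,49]))
for g in gold(c): print(g[:5],ray(c,[(g[1],g[2])],51)[0].round(1))
E
```

```text
time_s: 22.22
eef_pos: [542.1, -131.5, 127.5]
ee_rot: [3.141, -0.002, -0.035]
force: [0.5, 0.4, -0.0]
grip_width: 0.419
grasp_force: 0.0
t 22.27 p [ 541.8 -131.4  127.3] r [ 3.141e+00 -2.000e-03 -3.500e-02] F [-0.2 -0.2  1.2] w 0.419 g 0.0
red [502 192  46  34 889] [523.1 207.5] [ 569.4 -255.2   57. ]
red [223 244  30  34 585] [238.7 258.6] [543.2 -85.9  57. ]
red [300 244  25  34 555] [312.2 258.9] [ 541.4 -130.7   57. ]
go [-0.15 -0.1   7.83]
(186, np.float64(405.0), np.float64(69.5), 63, 10) [ 646.2 -184.2   51. ]
(185, np.float64(535.0), np.float64(67.5), 63, 4) [ 645.2 -254.3   51. ]
(560, np.float64(23.0), np.float64(146.0), 47, 15) [614.1  32.7  51. ]
(165, np.float64(279.0), np.float64(200.0), 27, 27) [ 577.3 -112.2   51. ]
(229, np.float64(396.0), np.float64(202.0), 27, 27) [ 573.7 -181.8   51. ]
(160, np.float64(52.5), np.float64(250.5), 22, 20) [550.3  31.9  51. ]
(131, np.float64(382.5), np.float64(251.5), 26, 24) [ 542.5 -174.5   51. ]
(979, np.float64(500.5), np.float64(256.0), 36, 31) [ 536.9 -248.8   51. ]
```

Module 2 hole is over nest 2 at (573.7,−181.8), and pin 2 is as expected. Grip it and lift.

```bash
python3 -m handwheel '[-0.15,-0.09,3,0,0,0,3.6,-0.15,-0.09,6,0,0,0,3.6,-0.15,-0.09,7.2,0,0,0,3.6,-0.15,-0.09,7.8,0,0,0,3.6,-0.15,-0.09,7.8,0,0,0,1,-0.15,-0.09,7.8,0,0,0,1,-0.15,-0.09,7.8,0,0,0,1,-0.15,-0.09,7.8,0,0,0,1,-0.15,-0.09,7.8,0,0,0,1]'; python3 -m handwheel '[0,0,-1.5,0,0,0,1,0,0,-3,0,0,0,1,0,0,-4,0,0,0,1,0,0,-5,0,0,0,1,0,0,-5,0,0,0,1]'; python3 - <<'E'
from h import *
c=cap('wrist');s=st();reds(c,s['eef_pos'][2]+7.5);save(c,'w16.png')
E
```

```text
time_s: 23.4
eef_pos: [539.3, -129.9, 49.4]
ee_rot: [3.141, -0.001, -0.034]
force: [-1.6, -0.3, 2.8]
grip_width: 0.167
grasp_force: 39.1
time_s: 24.02
eef_pos: [539.6, -129.9, 100.0]
ee_rot: [3.141, -0.002, -0.034]
force: [0.4, 0.1, -0.5]
grip_width: 0.173
grasp_force: 39.5
t 24.07 p [ 539.  -129.7   99.3] r [ 3.141e+00 -1.000e-03 -3.400e-02] F [-0.1  0.   0.6] w 0.168 g 39.5
red [ 531  198   55   39 1268] [556.1 215.5] [ 583.4 -222.6  106.8]
red [213 255  35  40 797] [231.4 272.8] [564.3 -98.3 106.8]
red [ 294  297   40   57 1545] [313.4 322.8] [ 540.8 -129.9  106.8]
```

```bash
python3 -m handwheel '[1.5,2.5,0,0,0,0,1,3.37,5.04,0,0,0,0,1,3.37,5.04,0,0,0,0,1,3.37,5.04,0.6,0,0,0,1,3.37,5.04,1.2,0,0,0,1,3.37,5.04,1.2,0,0,0,1,3.37,5.04,1.2,0,0,0,1,3.37,5.04,1.2,0,0,0,1]'; cat >> h.py <<'E'
def over(c,f):
    h=cv2.cvtColor(c['image'],cv2.COLOR_RGB2HSV)
    m=((h[...,0]>15)&(h[...,0]<34)&(h[...,1]>90)&(h[...,2]>90)); ys,xs=np.nonzero(m); k=(abs(xs-314)<22)&(ys>255)&(ys<300)
    e=cv2.fitEllipse(np.c_[xs,ys][k].astype(np.float32));print(e,ray(c,[e[0]],51).round(1))
    v=c['image'][255:305,290:340];cv2.imwrite('pics/'+f,cv2.resize(v,None,fx=10,fy=10,interpolation=cv2.INTER_CUBIC)[:,:,::-1])
E
python3 - <<'E'
from h import *
c=cap('wrist');s=st();save(c,'w17.png');over(c,'w17c.png')
# dark shank tip along column 314: brightness profile
g=cv2.cvtColor(c['image'],cv2.COLOR_RGB2GRAY);o=cv2.cvtColor(cv2.imread('pics/w10.png'),cv2.COLOR_BGR2GRAY)
print(g[262:302,313:316].mean(1).round(0).astype(int).tolist());print(o[262:302,313:316].mean(1).round(0).astype(int).tolist())
E
```

```text
time_s: 25.08
eef_pos: [571.0, -181.1, 87.1]
ee_rot: [3.141, -0.001, -0.034]
force: [0.7, -0.3, 0.0]
grip_width: 0.166
grasp_force: 39.5
t 25.12 p [ 571.  -181.2   87.1] r [ 3.141e+00 -1.000e-03 -3.400e-02] F [-1.  -0.5 -0.4] w 0.169 g 39.5
((314.32696533203125, 276.6591796875), (25.53232765197754, 27.671323776245117), 88.68689727783203) [[ 573.8 -181.6   51. ]]
[80, 115, 141, 127, 76, 58, 78, 88, 87, 86, 84, 86, 87, 85, 84, 85, 95, 119, 129, 82, 60, 74, 77, 75, 74, 75, 76, 76, 77, 75, 76, 90, 125, 137, 82, 32, 32, 34, 36, 35]
[53, 53, 54, 72, 103, 124, 109, 64, 49, 68, 75, 73, 71, 72, 71, 70, 72, 73, 72, 86, 103, 97, 66, 56, 62, 61, 59, 63, 62, 61, 63, 63, 60, 64, 89, 108, 71, 31, 27, 29]
```

Same relative geometry as the first (ring top to tip: 18 px). Insert.

```bash
python3 -m handwheel '[0,0,0.4,0,0,0,1,0,0,0.8,0,0,0,1,0,0,1.1,0,0,0,1,0,0,1.4,0,0,0,1,0,0,1.6,0,0,0,1,0,0,1.6,0,0,0,1]'; python3 -m handwheel '[0,0,0.4,0,0,0,1,0,0,0.8,0,0,0,1,0,0,1.1,0,0,0,1,0,0,1.4,0,0,0,1,0,0,1.55,0,0,0,1,0,0,1.6,0,0,0,1,0,0,1.6,0,0,0,1,0,0,1.6,0,0,0,1]'
```

```text
time_s: 25.88
eef_pos: [570.8, -181.3, 70.6]
ee_rot: [-3.142, 0.0, -0.034]
force: [-0.0, 0.2, -0.3]
grip_width: 0.17
grasp_force: 39.5
time_s: 26.88
eef_pos: [570.9, -181.3, 55.3]
ee_rot: [3.141, -0.0, -0.034]
force: [-1.9, 1.3, 5.8]
grip_width: 0.17
grasp_force: 40.1
```

Seated. Before going to the third module, I'll check cabinet clearance and its current pose from the side view.

```bash
python3 - <<'E'
from h import *
c=cap('side');save(c,'s18.png')
print('cab bottom',ray(c,[(185,364),(192,300)],0).round(0).tolist(),'drawer',ray(c,[(222,335),(222,300)],20).round(0).tolist())
v=c['image'][190:400,60:420];cv2.imwrite('pics/s18c.png',cv2.resize(v,None,fx=2.2,fy=2.2,interpolation=cv2.INTER_CUBIC)[:,:,::-1])
E
```

```text
cab bottom [[682.0, 94.0, 0.0], [733.0, -53.0, 0.0]] drawer [[639.0, 41.0, 20.0], [669.0, -42.0, 20.0]]
```

View pics/s18c.png

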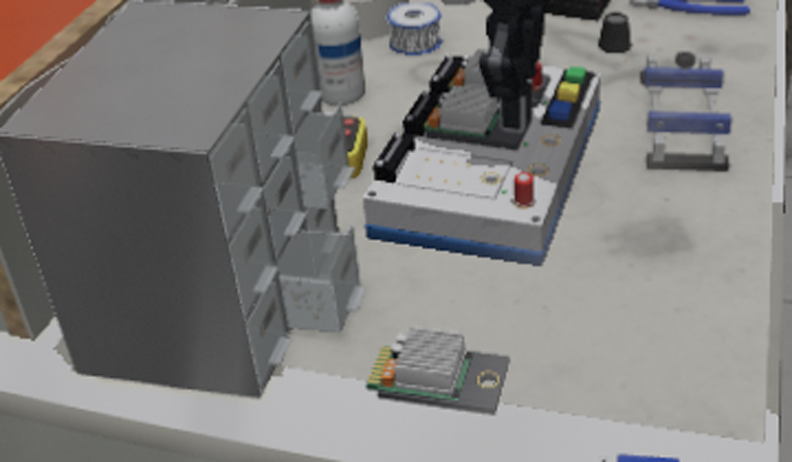

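Third module is unmoved near (574,65), with drawers beyond x ≈ 640. Release the pin and go above it with x staying clear.

```bash
python3 -m handwheel '[0,0,0,0,0,0,3,0,0,0,0,0,0,3,0,0,-4,0,0,0,3,0,0,-9.5,0,0,0,6.5,-1,-8,-9.5,0,0,-0.034,6.5,-1.5,-18,-9.5,0,0,-0.034,6.5,-1.5,-24.7,-9.5,0,0,-0.034,6.5,-1.5,-24.7,-9.5,0,0,-0.034,6.5,-1.5,-24.7,-9.5,0,0,-0.034,6.5,-1.5,-24.7,-9.5,0,0,-0.034,6.5]'; python3 - <<'E'
from h import *
c=cap('wrist');st();save(c,'w19.png');mods(c)
d=cap('side')
for z in(60,100,140): print(z,ray(d,[(217,272),(196,283),(222,300)],z).round(0)[:,:2].tolist())
E
```

```text
time_s: 28.18
eef_pos: [564.0, 66.1, 149.4]
ee_rot: [3.141, 0.001, 0.001]
force: [-0.2, -0.1, -0.9]
grip_width: 0.758
grasp_force: 0.0
t 28.23 p [564.1  65.3 149.4] r [ 3.141e+00  1.000e-03 -1.000e-03] F [-0.7  0.8  1. ] w 0.762 g 0.0
px (np.float64(313.0), np.float64(258.5)) (np.float64(310.3), np.float64(162.8)) hole [534.7  66.3   6. ] L 77.3 yaw 0.027 grip [574.7  67.4   6. ] shift [ 1.07 -0.22 14.04] turn -0.028
60 [[683.0, -67.0], [707.0, -30.0], [648.0, 3.0]]
100 [[660.0, -16.0], [681.0, 19.0], [627.0, 49.0]]
140 [[636.0, 36.0], [655.0, 67.0], [606.0, 94.0]]
```

View pics/w19.png

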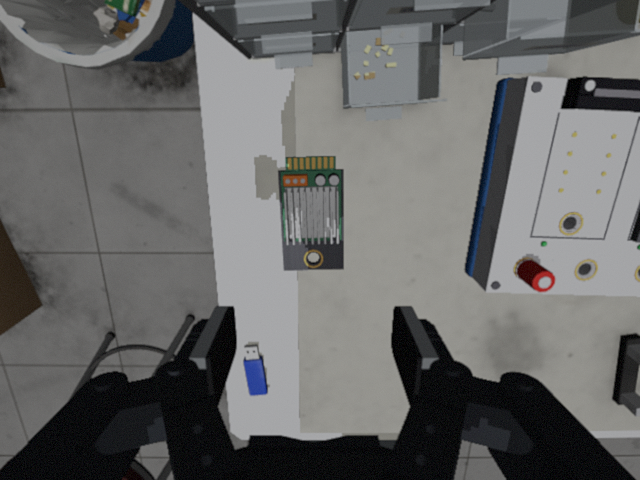

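Module C is clear of the drawer, at hole (313,258) and tongue (310,163), yaw 0.027. Descend and grip.

```bash
python3 -m handwheel '[1,-0.2,5,0,0,-0.028,6.5,1,-0.2,10,0,0,-0.028,6.5,1,-0.2,12.5,0,0,-0.028,6.5,1,-0.2,13.6,0,0,-0.028,6.5,1,-0.2,14,0,0,-0.028,6.5,1,-0.2,14,0,0,-0.028,3,1,-0.2,14,0,0,-0.028,3,1,-0.2,14,0,0,-0.028,3,1,-0.2,14,0,0,-0.028,3,1,-0.2,14,0,0,-0.028,3,1,-0.2,14,0,0,-0.028,3]'; python3 - <<'E'
from h import *
c=cap('wrist');s=st();save(c,'w20.png');print([g[:5] for g in gold(c)])
E
```

```text
time_s: 29.65
eef_pos: [575.8, 68.1, 11.3]
ee_rot: [3.141, -0.003, 0.028]
force: [-0.3, -1.0, 5.7]
grip_width: 0.452
grasp_force: 42.8
t 29.7 p [575.7  68.1  11.3] r [ 3.141e+00 -3.000e-03  2.800e-02] F [-0.8 -0.3  6. ] w 0.455 g 42.8
[(298, np.float64(462.0), np.float64(9.5), 19, 20), (1712, np.float64(313.5), np.float64(232.0), 84, 21), (57, np.float64(314.0), np.float64(375.0), 19, 5), (178, np.float64(314.0), np.float64(389.0), 33, 21)]
```

Gripped. Lift, sweep in −y, then forward to 11 mm short of nest 1.

```bash
python3 -m handwheel '[0,0,-3,0,0,0,3,0,0,-6,0,0,0,3,-0.2,1,-9.5,0,0,0,3,-0.4,6,-9.5,0,0,0.02,3,-0.5,12,-9.5,0,0,0.062,3,-0.5,18,-9.5,0,0,0.062,3,-0.5,18.1,-9.5,0,0,0.062,3,1.5,18.15,-9.5,0,0,0.062,3,2.5,18.15,-9.5,0,0,0.062,3,2.5,18.15,-8,0,0,0.062,3,2.5,18.15,-7.3,0,0,0.062,3,2.5,18.15,-7.3,0,0,0.062,3]'; cat >> h.py <<'E'
def hood(c):
    h=cv2.cvtColor(c['image'],cv2.COLOR_RGB2GRAY)
    for r in range(160,225,8):
        x=np.nonzero(h[r,230:400]<60)[0]+230
        if len(x)>40: print(r,x.min(),x.max(),(x.min()+x.max())/2)
E
python3 - <<'E'
from h import *
cap('wrist');cap('wrist');c=cap('wrist');s=st();save(c,'w21.png');hood(c)
print('to',shift([606,-112.7,84]),'hole',ray(c,[(314,386)],s['eef_pos'][2]-5.3).round(1))
for g in gold(c):
    print(g[:5],ray(c,[(g[1],g[2])],51)[0].round(1))
E
```

```text
time_s: 31.2
eef_pos: [602.2, -111.8, 80.9]
ee_rot: [-3.141, 0.004, -0.034]
force: [-0.4, 0.2, -1.1]
grip_width: 0.453
grasp_force: 41.9
t 31.35 p [ 604.1 -112.5   82.8] r [-3.142  0.    -0.034] F [ 1.1 -0.5 -1.8] w 0.452 g 41.9
160 257 372 314.5
168 257 372 314.5
184 258 371 314.5
192 258 371 314.5
to [ 0.19  0.01 -0.12] hole [[ 563.4 -111.2   77.5]]
(3219, np.float64(429.5), np.float64(35.0), 156, 71) [ 716.1 -164.2   51. ]
(1713, np.float64(313.5), np.float64(232.0), 84, 21) [ 632.3 -113.3   51. ]
(62, np.float64(444.0), np.float64(323.5), 27, 10) [ 579.1 -180.8   51. ]
(47, np.float64(573.0), np.float64(323.0), 23, 9) [ 576.7 -250.    51. ]
(1306, np.float64(556.5), np.float64(384.0), 44, 35) [ 537.1 -248.4   51. ]
(61, np.float64(314.0), np.float64(375.0), 19, 5) [ 548.6 -110.7   51. ]
(190, np.float64(313.5), np.float64(389.0), 34, 21) [ 539.  -110.1   51. ]
```

```bash
python3 -m handwheel '[0.05,0.03,0.3,0,0,0,3,0.05,0.03,1,0,0,0,3,0.05,0.03,1.8,0,0,0,3,0.05,0.03,2.4,0,0,0,3,0.05,0.03,2.7,0,0,0,3,0.05,0.03,2.7,0,0,0,3,0.05,0.03,2.7,0,0,0,3,0.05,0.03,2.7,0,0,0,3]'; python3 - <<'E'
from h import *
c=cap('wrist');s=st();save(c,'w22.png');hood(c)
print('hole',ray(c,[(314,386)],s['eef_pos'][2]-5.3).round(1))
E
```

```text
time_s: 32.35
eef_pos: [604.3, -112.8, 56.3]
ee_rot: [-3.141, 0.001, -0.034]
force: [-4.5, 0.2, 4.9]
grip_width: 0.451
grasp_force: 42.7
t 32.4 p [ 604.3 -112.9   56.3] r [-3.141e+00  1.000e-03 -3.400e-02] F [-4.5  0.1  5.4] w 0.453 g 42.7
168 248 378 313.0
176 245 381 313.0
184 246 381 313.5
192 246 380 313.0
200 246 380 313.0
208 247 379 313.0
hole [[ 563.6 -111.7   51. ]]
```

```bash
python3 -m handwheel '[0,0,-0.05,0,0,0,3,0.4,0,-0.05,0,0,0,3,0.8,0,-0.05,0,0,0,3,1.1,0,-0.05,0,0,0,3,1.25,0,-0.05,0,0,0,3,1.35,0,-0.05,0,0,0,3,1.5,0,-0.05,0,0,0,3,1.6,0,-0.05,0,0,0,3,1.6,0,-0.05,0,0,0,3,1.6,0,-0.05,0,0,0,3]'; python3 - <<'E'
from h import *
c=cap('wrist');s=st();save(c,'w23.png')
print('hole',ray(c,[(314,386)],51).round(1),[g[:5] for g in gold(c) if g[2]>200 and abs(g[1]-313)<50])
E
```

```text
time_s: 33.65
eef_pos: [616.9, -113.4, 56.4]
ee_rot: [-3.141, 0.009, -0.034]
force: [-12.2, 0.2, 11.6]
grip_width: 0.455
grasp_force: 43.5
t 33.7 p [ 616.9 -113.4   56.4] r [-3.141  0.009 -0.034] F [-11.8  -0.4  11.3] w 0.453 g 43.5
hole [[ 575.8 -112.2   51. ]] [(61, np.float64(314.0), np.float64(374.5), 19, 6), (189, np.float64(313.5), np.float64(389.0), 34, 21), (63, np.float64(267.0), np.float64(424.0), 29, 13), (133, np.float64(351.0), np.float64(427.5), 31, 20)]
```

Home, at 616.9 versus 617.0 expected. Release and go to pin 1.

```bash
python3 -m handwheel '[-0.2,0,0,0,0,0,5.5,-0.2,0,0,0,0,0,5.5,-0.2,0,0,0,0,0,5.5,-0.2,0,-3,0,0,0,5.5,-0.2,0,-7,0,0,0,5.5,-4,-1.5,-7,0,0,0,5.5,-7.9,-2.6,-7,0,0,0,3.6,-7.9,-2.6,-7,0,0,0,3.6,-7.9,-2.6,-7,0,0,0,3.6,-7.9,-2.6,-7,0,0,0,3.6]'; python3 - <<'E'
from h import *
c=cap('wrist');s=st();save(c,'w24.png');reds(c,57);print('go',shift([542,-85.4,49]))
for g in gold(c): print(g[:5],ray(c,[(g[1],g[2])],51)[0].round(1))
E
```

```text
time_s: 34.95
eef_pos: [544.4, -85.3, 126.8]
ee_rot: [3.141, -0.002, -0.034]
force: [0.2, 0.5, 0.4]
grip_width: 0.422
grasp_force: 0.0
t 35.0 p [544.2 -85.3 126.6] r [ 3.141e+00 -2.000e-03 -3.400e-02] F [-0.8 -0.3  0.6] w 0.421 g 0.0
red [462 195  43  33 798] [481.5 209.3] [ 571.7 -184.3   57. ]
red [ 580  194   52   34 1055] [603.4 209.4] [ 569.2 -256.6   57. ]
red [302 245  26  35 563] [314.2 260.6] [543.  -85.7  57. ]
go [-0.23  0.02  7.76]
(65, np.float64(128.0), np.float64(7.0), 9, 9) [683.1   5.   51. ]
(171, np.float64(361.0), np.float64(68.5), 65, 4) [ 649.7 -114.3   51. ]
(203, np.float64(491.0), np.float64(71.0), 63, 9) [ 646.4 -184.1   51. ]
(309, np.float64(614.0), np.float64(72.0), 51, 9) [ 644.2 -251.2   51. ]
(227, np.float64(356.5), np.float64(203.5), 26, 26) [ 576.2 -112.    51. ]
(43, np.float64(470.5), np.float64(195.5), 20, 10) [ 578.7 -179.6   51. ]
(137, np.float64(384.5), np.float64(253.5), 26, 24) [ 543.8 -129.5   51. ]
(117, np.float64(454.5), np.float64(253.5), 26, 24) [ 542.3 -173.2   51. ]
(1008, np.float64(574.0), np.float64(258.0), 39, 31) [ 536.6 -249.2   51. ]
```

```bash
python3 -m handwheel '[-0.15,0.02,3,0,0,0,3.6,-0.15,0.02,6,0,0,0,3.6,-0.15,0.02,7.2,0,0,0,3.6,-0.15,0.02,7.75,0,0,0,3.6,-0.15,0.02,7.75,0,0,0,1,-0.15,0.02,7.75,0,0,0,1,-0.15,0.02,7.75,0,0,0,1,-0.15,0.02,7.75,0,0,0,1,-0.15,0.02,7.75,0,0,0,1]'; python3 -m handwheel '[0,0,-1.5,0,0,0,1,0,0,-3,0,0,0,1,0,0,-4,0,0,0,1,0,0,-5,0,0,0,1,0,0,-5,0,0,0,1]'; python3 - <<'E'
from h import *
c=cap('wrist');s=st();reds(c,s['eef_pos'][2]+7.5);save(c,'w25.png')
E
```

```text
time_s: 36.12
eef_pos: [541.7, -85.1, 49.4]
ee_rot: [3.141, -0.001, -0.034]
force: [0.2, 1.0, 2.9]
grip_width: 0.17
grasp_force: 39.1
time_s: 36.75
eef_pos: [541.9, -85.1, 100.0]
ee_rot: [3.141, -0.002, -0.034]
force: [0.4, -0.6, -1.1]
grip_width: 0.167
grasp_force: 39.4
t 36.8 p [541.4 -84.9  99.2] r [ 3.141e+00 -1.000e-03 -3.400e-02] F [-0.3  0.1 -0.6] w 0.166 g 39.4
red [615 199  25  34 625] [629.  215.1] [ 585.  -205.8  106.7]
red [ 482  200   51   39 1137] [505.5 217.4] [ 585.7 -158.7  106.7]
red [ 294  298   40   58 1547] [313.6 324.6] [542.3 -85.1 106.7]
```

```bash
python3 -m handwheel '[1.5,1.3,0,0,0,0,1,3.4,2.55,0,0,0,0,1,3.4,2.55,0,0,0,0,1,3.4,2.55,0.6,0,0,0,1,3.4,2.55,1.2,0,0,0,1,3.4,2.55,1.2,0,0,0,1,3.4,2.55,1.2,0,0,0,1,3.4,2.55,1.2,0,0,0,1]'; python3 - <<'E'
from h import *
c=cap('wrist');s=st();save(c,'w26.png');over(c,'w26c.png')
g=cv2.cvtColor(c['image'],cv2.COLOR_RGB2GRAY);print(g[260:302,313:316].mean(1).round(0).astype(int).tolist())
E
```

```text
time_s: 37.8
eef_pos: [574.4, -111.6, 87.0]
ee_rot: [3.141, -0.0, -0.034]
force: [-0.0, 0.5, -0.6]
grip_width: 0.167
grasp_force: 39.4
t 37.85 p [ 574.5 -111.6   87.1] r [ 3.141e+00 -1.000e-03 -3.400e-02] F [-0.6  0.2 -0.9] w 0.166 g 39.4
((314.2167053222656, 278.5814208984375), (25.487565994262695, 27.753904342651367), 89.49900817871094) [[ 576.2 -112.    51. ]]
[61, 62, 60, 61, 75, 109, 135, 122, 76, 55, 77, 84, 82, 82, 80, 81, 84, 85, 83, 80, 89, 111, 115, 74, 59, 67, 71, 69, 68, 70, 71, 70, 69, 71, 67, 83, 112, 101, 58, 31, 29, 31]
```

Ring top is at 266 and tip at 283–284, the same alignment as before. Insert.

```bash
python3 -m handwheel '[0,0,0.4,0,0,0,1,0,0,0.8,0,0,0,1,0,0,1.1,0,0,0,1,0,0,1.4,0,0,0,1,0,0,1.6,0,0,0,1,0,0,1.6,0,0,0,1]'; python3 -m handwheel '[0,0,0.4,0,0,0,1,0,0,0.8,0,0,0,1,0,0,1.1,0,0,0,1,0,0,1.4,0,0,0,1,0,0,1.55,0,0,0,1,0,0,1.6,0,0,0,1,0,0,1.6,0,0,0,1,0,0,1.6,0,0,0,1]'
```

```text
time_s: 38.6
eef_pos: [574.2, -111.6, 70.6]
ee_rot: [-3.142, 0.0, -0.034]
force: [0.0, -0.3, -0.6]
grip_width: 0.166
grasp_force: 39.4
time_s: 39.6
eef_pos: [574.3, -111.6, 55.4]
ee_rot: [-3.142, 0.0, -0.034]
force: [-2.8, 0.2, 6.6]
grip_width: 0.168
grasp_force: 40.0
```

Seated. Release, rise, shut the fingers, go above the blue key and look.

```bash
python3 -m handwheel '[0,0,0,0,0,0,3,0,0,0,0,0,0,3,0,0,-4,0,0,0,3,0,0,-7,0,0,0,3,-1.5,5,-7,0,0,0,0,-3.3,10.5,-7,0,0,0,0,-3.3,10.5,-7,0,0,0,0,-3.3,10.5,-7,0,0,0,0,-3.3,10.5,-7,0,0,0,0,-3.3,10.5,-7,0,0,0,0]' 40; python3 - <<'E'
from h import *
c=cap('wrist');s=st();save(c,'w27.png')
h=cv2.cvtColor(c['image'],cv2.COLOR_RGB2HSV)
for n,a,b in(('blue',100,125),('yellow',20,34),('green',50,85)):
    m=((h[...,0]>=a)&(h[...,0]<=b)&(h[...,1]>130)&(h[...,2]>90)).astype(np.uint8)
    k,l,t,ce=cv2.connectedComponentsWithStats(m)
    for i in range(1,k):
        if t[i,4]>300: P=ray(c,[ce[i]],56)[0];print(n,t[i],P.round(1),shift([P[0],P[1],57]))
E
```

```text
time_s: 40.85
eef_pos: [538.1, -214.2, 124.6]
ee_rot: [-3.141, 0.0, -0.032]
force: [-1.4, -0.3, 0.4]
grip_width: 0.002
grasp_force: 0.0
t 40.9 p [ 538.1 -214.3  124.7] r [-3.141  0.    -0.033] F [ 1.1  0.6 -0.8] w -0.001 g 0.0
blue [302 244  29  28 767] [ 539.1 -215.8   56. ] [0.11 0.14 6.77]
yellow [354 241  30  31 820] [ 538.9 -247.5   56. ] [0.19 3.31 6.77]
green [408 245  29  27 717] [ 536.7 -279.7   56. ] [0.08 6.54 6.77]
```

View pics/w27.png

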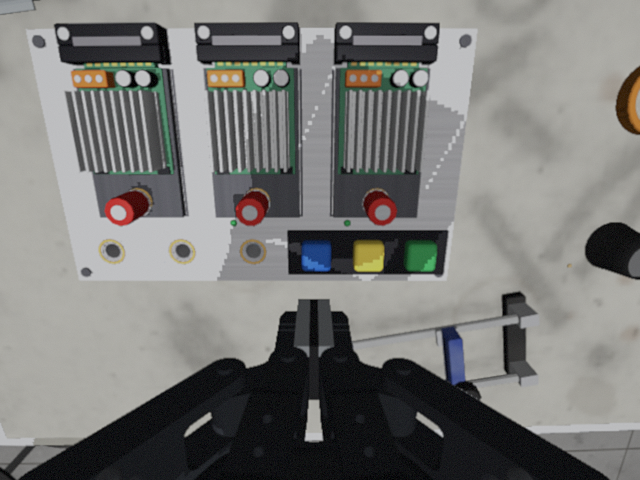

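All three modules are loaded and pinned, with the grips down on the plates. Keys are at (316,256), (369,256), (421,257). Press blue.

```bash
python3 -m handwheel '[0.05,0.1,3,0,0,0,0,0.05,0.1,5.5,0,0,0,0,0.05,0.1,6.4,0,0,0,0,0.05,0.1,6.8,0,0,0,0,0.05,0.1,7.1,0,0,0,0,0.05,0.1,7.5,0,0,0,0,0.05,0.1,7.5,0,0,0,0,0.05,0.1,7.5,0,0,0,0,0.05,0.1,7.5,0,0,0,0]'; python3 - <<'E'
from h import *
c=cap('side');st()
E
```

```text
time_s: 42.02
eef_pos: [538.8, -216.5, 52.0]
ee_rot: [-3.142, -0.001, -0.034]
force: [-3.5, 2.2, 9.1]
grip_width: -0.001
grasp_force: 4.9
t 42.08 p [ 538.8 -216.5   52. ] r [-3.142e+00 -1.000e-03 -3.400e-02] F [-2.6  2.3 10.4] w -0.001 g 4.9
```

Blue is fully down (52.0 mm, ~9 N). Rise clear, then yellow.

```bash
python3 -m handwheel '[0,0,-1.5,0,0,0,0,0,0,-3,0,0,0,0,0,0,-3,0,0,0,0,0,1.6,-3,0,0,0,0,0,3.2,-3,0,0,0,0,0,3.2,-3,0,0,0,0,0,3.2,-1.5,0,0,0,0,0,3.2,-0.8,0,0,0,0,0,3.2,-0.4,0,0,0,0,0,3.2,0,0,0,0,0,0,3.2,0,0,0,0,0,0,3.2,0,0,0,0,0]'; python3 - <<'E'
from h import *
c=cap('side');st();c=cap('side');st()
E
```

```text
time_s: 43.58
eef_pos: [536.0, -247.7, 51.9]
ee_rot: [-3.14, 0.004, -0.033]
force: [-7.0, 1.3, 15.1]
grip_width: -0.002
grasp_force: 7.7
t 43.62 p [ 536.  -247.7   51.9] r [-3.14   0.004 -0.033] F [-7.4  1.9 15.1] w 0.0 g 7.7
t 43.67 p [ 535.9 -247.6   51.9] r [-3.14   0.004 -0.033] F [-8.4  2.2 15.6] w -0.005 g 7.7
```

Yellow is fully down. Now green.

```bash
python3 -m handwheel '[0,0,-1.5,0,0,0,0,0,0,-3,0,0,0,0,0,0,-3,0,0,0,0,0,1.6,-3,0,0,0,0,0,3.2,-3,0,0,0,0,0,3.2,-3,0,0,0,0,0,3.2,-1.5,0,0,0,0,0,3.2,-0.8,0,0,0,0,0,3.2,-0.4,0,0,0,0,0,3.2,-0.1,0,0,0,0,0,3.2,-0.1,0,0,0,0,0,3.2,-0.1,0,0,0,0]'; python3 - <<'E'
from h import *
c=cap('side');st()
E
```

```text
time_s: 45.18
eef_pos: [534.8, -279.6, 52.0]
ee_rot: [-3.14, 0.003, -0.034]
force: [-5.9, 2.6, 10.1]
grip_width: 0.004
grasp_force: 5.1
t 45.23 p [ 534.8 -279.6   52. ] r [-3.14e+00  3.00e-03 -3.40e-02] F [-5.1  1.8  9.2] w -0.004 g 5.1
```

Green is fully down. Rise clear and take a final check.

```bash
python3 -m handwheel '[0,0,-2,0,0,0,0,0,0,-5,0,0,0,0,0,-3,-10,0,0,0,0,-4,-6,-12,0,0,0,0,-4,-6,-12,0,0,0,0,-4,-6,-12,0,0,0,0]'; python3 - <<'E'
from h import *
c=cap('wrist');st();save(c,'w30.png');reds(c,63)
d=cap('side');v=d['image'][190:400,200:400]; cv2.imwrite('pics/f.png',cv2.resize(v,None,fx=2.8,fy=2.8,interpolation=cv2.INTER_CUBIC)[:,:,::-1])
E
```

```text
time_s: 45.98
eef_pos: [498.9, -219.3, 171.6]
ee_rot: [3.14, -0.002, -0.034]
force: [0.9, -0.7, 0.3]
grip_width: 0.002
grasp_force: 0.0
t 46.02 p [ 498.9 -219.5  171.1] r [ 3.141e+00 -2.000e-03 -3.400e-02] F [ 0.3  0.1 -0.3] w -0.001 g 0.0
red [236 119  28  26 411] [249.9 131.2] [ 572.9 -180.9   63. ]
red [348 119  27  26 406] [360.6 131. ] [ 570.7 -252.2   63. ]
red [123 120  37  25 595] [142.3 131.3] [ 575.5 -111.3   63. ]
```

View pics/f.png

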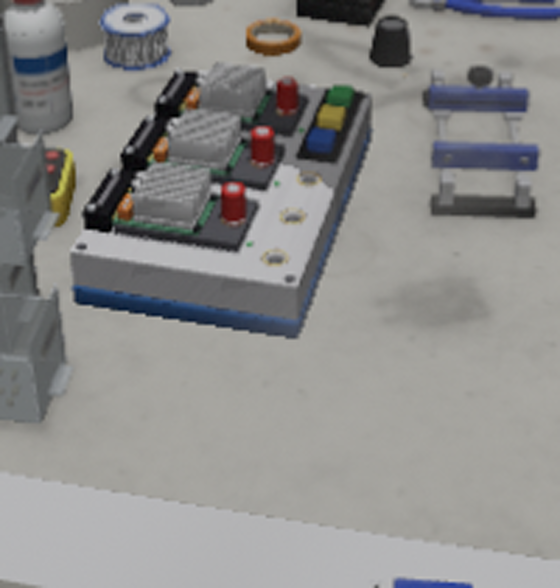

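All three modules are home and pinned, the keys are back up, and the robot is clear. Handing in.

```bash
python3 -c "
from rig import job
print(job.close_job())"
```

```text
the job is handed in; nothing more can be done
None
```

All three modules are home in the tester and pinned, blue, yellow and green were pressed fully down in that order, and the job is handed in at about 46 s; no verdict was returned.

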